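# Pack waffle rolls from a part-used sleeve into a takeaway box

### The job

Pack the dessert order: tip the part-used card sleeve mouth down over the cutting board so that the waffle rolls slide to its mouth, take them there by the exposed end, and lay every roll in the open takeaway box. Add the lidded dip pot, standing upright, and shut the box so that its tab snaps under the rim and the lid stays down flat. Lay the emptied sleeve in the long steel pan, and leave the syrup bottle, the sugar shaker and the fork tub where they stand.

Things in the scene. Friction and masses are not known exactly. Their poses are not given: they have to be found in the camera images.
- board: white cutting board, fixed, 220 mm (its x) by 400 mm (its y), 12 mm thick, lying flat on the counter; origin at the centre of its underside
- sleeve_center (a point): centre of the loose card sleeve lying on the board: a square tube 250 mm long, 35 by 35 mm outside, walls 3 mm (bore 29 by 29 mm), 70 g, brown card with a paper band. Its x axis runs along the tube to the open mouth; the other end is closed by a 3 mm wall. Two or three rolls lie in it one behind the other, out of sight, none showing at the mouth
- sleeve_mouth (a point): centre of the sleeve's open mouth, 125 mm from its centre, same axes. Rolls in it start to slide when it is tilted 19 to 26 degrees and slide briskly at 35. With the lower lip some 20 mm above the board the front roll slides out until its end stands on the board (35 mm or so out), and the others follow behind it
- roll1_center (a point): centre of a crisp golden waffle roll: a stiff cylinder 75 mm long, 26 mm across, 20 g, its x axis along its length; the one nearest the sleeve's mouth (any one of the three rolls may be absent)
- roll2_center (a point): centre of a crisp golden waffle roll: a stiff cylinder 75 mm long, 26 mm across, 20 g, its x axis along its length; the middle one in the sleeve (any one of the three rolls may be absent)
- roll3_center (a point): centre of a crisp golden waffle roll: a stiff cylinder 75 mm long, 26 mm across, 20 g, its x axis along its length; the one nearest the sleeve's closed end (any one of the three rolls may be absent)
- box: white foam takeaway box (clamshell), fixed on the counter; origin at the centre of its underside. Base: 230 mm (its x) by 150 mm (its y) at the rim, 40 mm high, sides sloping in to a floor 190 mm by 110 mm, 3 mm thick. The lid is hinged along the +y rim and leans open, outwards; the tab side is -y
- lid (a joint): angle of the lid: 0 shut, 2.05 to 2.35 leaning open (at most 2.6). Hinge line parallel to the box's x, at y +75 mm, z +40 mm in the box's frame. A weak spring (0.06 N m/rad about 1.85) lifts the lid again unless the tab at the middle of its front edge is pressed past the rim bead below it, which takes 5 to 8 N down at the front; then it stays shut within 0.02
- lid_panel (a point): centre of the lid's outer panel (116 mm from hinge side to front, 196 mm along the hinge), turning with the lid; its z axis points out of the box. Shut, it lies 70 mm above the counter at the box's middle; the lid's panel stands 30 mm outside the plane of its rim
- lid_front (a point): middle of the lid's front edge, 150 mm from the hinge line; the tab hangs here, reaching 13 mm beyond the edge plane towards the base
- pot_center (a point): centre (20 mm above its foot) of the small lidded dip pot: round, 44 mm across, 40 mm high, with a white lid 50 mm across and 6 mm thick at its top; 50 g, loose, standing on the counter to the right of the board
- pan: open stainless steel pan for empties, fixed: 176 mm (its x) by 325 mm (its y) outside, 65 mm high, walls and floor 4 mm; origin at the centre of its underside
- syrup: bystander: brown syrup bottle, 62 mm across, 185 mm high, loose; origin at its foot
- shaker: bystander: steel sugar shaker, 68 mm across, 113 mm high, loose; origin at its foot
- forks: bystander: grey tub of forks, 72 mm across, 155 mm high, loose; origin at its foot
Things that resemble listed ones, but are neither listed nor needed, are in the scene too. Of the things that look like the part that bears pot_center, take the one that is farthest to the robot's right at the start.

How it is judged:
On the way:
1. a roll, shown at the mouth of the sleeve, is gripped by its exposed end while its tail is still inside (((contact force between the fingers and roll1 above 0.5 N and x of roll1_center in the frame of sleeve_center between 0.1025 and 0.1595 m and distance between roll1_center and sleeve_mouth below 0.045 m) or (contact force between the fingers and roll2 above 0.5 N and x of roll2_center in the frame of sleeve_center between 0.1025 and 0.1595 m and distance between roll2_center and sleeve_mouth below 0.045 m) or (contact force between the fingers and roll3 above 0.5 N and x of roll3_center in the frame of sleeve_center between 0.1025 and 0.1595 m and distance between roll3_center and sleeve_mouth below 0.045 m))), for 0.1 s.
At the end, for the whole second after the job is handed in: every roll present lies inside the box base, the pot stands in the box within 0.3 rad of upright, the lid is shut within 0.04 rad and stays so by itself (tab under the rim), and the sleeve lies down in the pan (its centre less than 32 mm above the pan's underside) (x of roll1_center in the frame of box between -0.105 and 0.105 m and y of roll1_center in the frame of box between -0.066 and 0.066 m and z of roll1_center in the frame of box between 0 and 0.055 m and x of roll2_center in the frame of box between -0.105 and 0.105 m and y of roll2_center in the frame of box between -0.066 and 0.066 m and z of roll2_center in the frame of box between 0 and 0.055 m and x of roll3_center in the frame of box between -0.105 and 0.105 m and y of roll3_center in the frame of box between -0.066 and 0.066 m and z of roll3_center in the frame of box between 0 and 0.055 m and x of pot_center in the frame of box between -0.095 and 0.095 m and y of pot_center in the frame of box between -0.055 and 0.055 m and z of pot_center in the frame of box below 0.04 m and angle between pot_center's own z axis and vertical below 0.3 rad and value of joint lid below 0.04 rad and x of sleeve_center in the frame of pan between -0.075 and 0.075 m and y of sleeve_center in the frame of pan between -0.045 and 0.045 m and z of sleeve_center in the frame of pan below 0.032 m); the robot touches nothing.
It fails at once if the syrup bottle is pushed more than 3 cm or tipped over (distance of syrup from where it was at the start of the episode above 0.03 m or angle between syrup's own z axis and vertical above 0.5 rad).
It fails at once if the sugar shaker is pushed more than 3 cm or tipped over (distance of shaker from where it was at the start of the episode above 0.03 m or angle between shaker's own z axis and vertical above 0.5 rad).
It fails at once if the fork tub is pushed more than 3 cm or tipped over (distance of forks from where it was at the start of the episode above 0.03 m or angle between forks's own z axis and vertical above 0.5 rad).
Of roll1, roll2, roll3 only 2 to 3 are there at a start; the rules pass over those that are not, and their reading is None.
At some moment in a run one of pot, sleeve may be knocked a few centimetres aside while the robot is not near it.
Once in a run the grip may slacken for a moment while it holds something.
It also fails if it takes over 210 s, if anything falls off the work surface, if the arm or the gripper's body presses on something with over 40 N, if the wrist force passes 120 N, or if a joint passes its speed limit or range.

### The arm

A 6-joint arm with a two-finger parallel gripper is mounted at the origin on the work surface. World frame = base frame: x ahead of the robot, y to its left, z up, the work surface at z = 0. Lengths are in m, angles in rad, forces in N, time in s.
With the tool pointing down it reaches from about 0.325 to 0.9 m from the base axis. Payload 6.1 kg.
Tool frame: the origin (TCP) lies at the very end of the fingers, on their centre line; the grasp point (between the pads) lies 19 mm behind it (grasp_offset is the distance from the TCP to the grasp point, in m); z points along the fingers, y is the line along which they close (so a half turn about z gives the same grasp; the last joint's range is limited). The gripper opens to 87 mm and grips with 3 to 60 N. Pads are 19 mm wide; open, the fingers measure 117 mm over their backs; the gripper's body (75 mm by 190 mm) begins 51 mm behind the grasp point.
Start: joints at [-1.376, 0.22, 1.526, -0, 1.395, -0.126], TCP at [0.197, -0.593, 0.223] pointing down, gripper open.
Joint ranges: [-2.98, 2.98], [-0.91, 2.08], [0.09, 2.57], [-1.24, 4.39], [0.2, 2.65], [-2.68, 2.68]. Speed limits (rad/s): [2.57, 2.57, 3.01, 3.14, 3.14, 3.14].

### API

Orientations are given as a rotation vector (axis times angle).
In Python, from rig import * gives the robot as it stands.
- The arm moves only by the tool jog_arm, never from a script. Its argument "series" is a list of rows, each a list of 7 numbers: the turn, a rotation vector about the tool's x, y, z in degrees, then the shift along the tool's x, y, z in mm, then the closure in counts, from 0 (fully open) to 255 (shut). In form: [[wx, wy, wz, x, y, z, claw], ...]. A call has 1 to 10 rows; each row is the pose to reach, as a shift and turn from the pose commanded when the call began, along the tool's axes at that moment; what a row does not reach only later rows make up. A row lasts 1/12 s, in which the tool goes at most 41.7 mm and 7.16 degrees, less where a joint would pass 70% of its speed; a pose out of reach is approached as far as the arm can. A call with a gripper value outside its range is refused whole. The fingers move at their own pace and stop on an object; the grip force is fixed at half the most. Time passes only in rows, so rows that repeat a pose let the fingers close. It gives the time, the measured TCP pose, the force, the opening and the grip force at its end, in the units of the state.
- read_state(): the state, without advancing time (a new reading comes with each control period).
- capture(name): name is "scene" or "top"; returns (picture, depth): 420x560x3 uint8, red, green, blue; 420x560 float32, m along the optical axis (not along the pixel's ray), 0 where there is no reading.
- get_calibration(name): a dict with "vfov" (degrees; the focal length in pixels is half the picture's height over the tangent of half this angle, whatever the lens; pixels are square), "cx", "cy" (the principal point, pixels), "dist_coeffs" ([k1, k2, p1, p2, k3] as OpenCV has them; the pictures are not rectified), "R" (3x3) and "t" (3): a world point X has camera coordinates R X + t. Camera axes: x right, y down, z forward; pixel columns grow to the right and rows downward; lengths in m; the calibration is good to about 2 mm. A picture is of the moment at which its call begins. get_calibration takes no time and is no camera call.
- hand_in(): hands the job in; it is judged then, once.
The state is a dict: "clock": time; "joint_positions": joint angles; "joint_vel": joint speeds; "effort": joint torques, N m; "tool_pos": TCP position; "tool_rot": TCP orientation; "force": force on the tool from outside, world axes, zero at the start; "torque": the same for the moment, N m; "finger_gap": opening from 0.0 (shut) to 1.0 (fully open); "grip_force": force on a finger pad.
Only numpy, scipy, OpenCV 4.12 (cv2) and the standard library are available. Lean on these libraries where they do the work, as an engineer would, in place of code of your own. Each camera call takes 0.05 s, during which the arm holds its last target. There are 200 camera calls.

## Working session

There is one attempt and no reset: what is moved stays moved. The work goes in short steps, Python scripts to look and compute and a tool call to move; the robot and the scene stay as the last step left them, time stands still between calls to the robot, and variables do not carry over. Pictures are saved under pics/ and viewed, at most 14 in all, crops included, and the job is handed in when it is done.

Besides the shell and the picture viewer there is one more tool, called after "Request:" as name([rows], argument=value, ...), one row to a line, values as JSON. jog_arm: Moves the arm, as the interface text tells. Its arguments: {"type":"object","properties":{"series":{"type":"array","items":{"type":"array","items":{"type":"number"}}}},"required":["series"]}

```bash
ls; mkdir -p pics
cat > h.py <<'E'
import numpy as np, cv2
from rig import *
from scipy.spatial.transform import Rotation as R
def cal(n):
    c=get_calibration(n); f=210/np.tan(np.radians(c["vfov"])/2)
    K=np.array([[f,0,c["cx"]],[0,f,c["cy"]],[0,0,1]]); return K,np.array(c["dist_coeffs"],float),np.array(c["R"]),np.array(c["t"])
def snap(n,name=None):
    p,d=capture(n)
    if name: cv2.imwrite(f"pics/{name}.png",p[:,:,::-1])
    np.savez(f"last_{n}.npz",p=p,d=d); return p,d
def cloud(n,d):
    K,D,Rm,t=cal(n); v,u=np.mgrid[0:420,0:560]
    q=cv2.undistortPoints(np.stack([u,v],-1).reshape(-1,1,2).astype(float),K,D).reshape(420,560,2)
    X=np.dstack([q[...,0]*d,q[...,1]*d,d]); W=(X-t)@Rm; W[d==0]=np.nan; return W
def px(n,X):
    K,D,Rm,t=cal(n); return cv2.projectPoints(np.array(X,float).reshape(-1,1,3),cv2.Rodrigues(Rm)[0],t,K,D)[0].reshape(-1,2)
def jog(pos,Rt):
    "turn(deg) and shift(mm) from current tool pose to world target"
    s=read_state(); R0=R.from_rotvec(s["tool_rot"]); p=np.array(s["tool_pos"])
    return np.round(np.r_[(R0.inv()*Rt).as_rotvec(degrees=True), R0.inv().apply(np.array(pos)-p)*1000],1)
E
python3 - <<'E'
from h import *
a,d=snap("scene","scene0"); b,e=snap("top","top0")
for n in("scene","top"):
    K,D,Rm,t=cal(n); print(n,K[0,0],D,-Rm.T@t,Rm[2])
print(read_state())
E
```

```text
pics
scene 396.4237202807688 [-0.0559764  0.         0.         0.         0.       ] [0.89340808 0.32973197 0.81725632] [-0.4154997  -0.41757468 -0.80807882]
top 440.22572648596076 [-0.00396805  0.          0.          0.          0.        ] [ 0.37097785 -0.04835408  1.08499149] [ 0.12665868 -0.008587   -0.99190919]
{'clock': 0.1, 'joint_positions': array([-1.37611865e+00,  2.21155920e-01,  1.52748550e+00, -1.95605164e-06,
        1.39468787e+00, -1.26120637e-01]), 'joint_vel': array([ 0.00014171, -0.00093082, -0.00192635, -0.00026373, -0.0004141 ,
        0.00041837]), 'effort': array([ 1.03408696e-03, -4.95945168e+01, -3.88519979e+01,  7.01379427e-02,
        5.15655277e-02, -3.93687071e-05]), 'tool_pos': array([ 0.19695392, -0.59257662,  0.22154721]), 'tool_rot': array([-3.09955260e+00, -5.01474182e-01,  9.64592295e-05]), 'force': array([-0.35358759,  0.35013183, -0.2853161 ]), 'torque': array([-0.01683849,  0.02985809, -0.02728869]), 'grip_force': 0.0, 'finger_gap': 1.0004187214065816}
```

View pics/scene0.png

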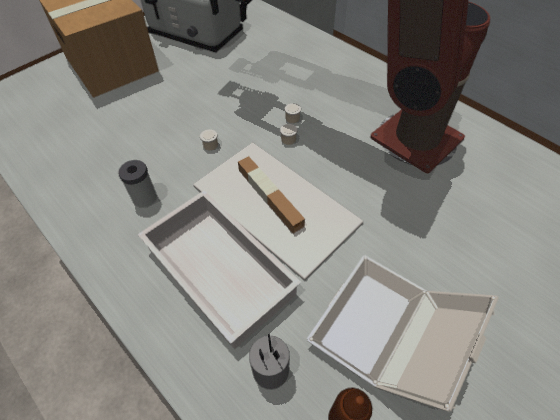

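View pics/top0.png

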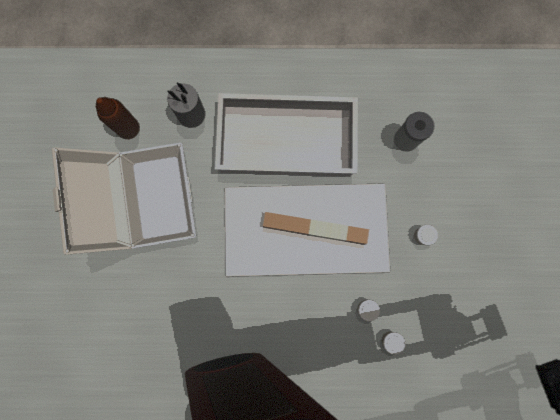

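Top view: the pan is at (287,135), board (306,230), sleeve (263,220)–(368,236), box base (160,195) with its lid on the left (90,200), syrup (118,117), forks (186,105) and shaker (413,130). Three things look like the pot: (427,235), (369,310) and (394,343). The farthest to the robot's right (−y) is (427,235), which is (209,140) in the scene view. I'll check that and the sleeve ends in a crop.

Run:
```python
from h import *
a=np.load("last_scene.npz"); b=np.load("last_top.npz")
A=a["p"][90:250,180:330][:,:,::-1]; A=cv2.resize(A,None,fx=3,fy=3,interpolation=cv2.INTER_CUBIC)
B=b["p"][200:360,250:450][:,:,::-1]; B=cv2.resize(B,None,fx=2,fy=2,interpolation=cv2.INTER_CUBIC)
C=np.zeros((480,790,3),np.uint8); C[:,:450]=A[:480]; C[:320,450:]=B[:,60:]; cv2.imwrite("pics/crop0.png",C)
W=cloud("top",b["d"])
for nm,u,v in [("pot",427,235),("p2",369,310),("p3",394,343),("boxfloor",165,195),("lidpanel",90,200),("tab",57,200),("hinge",122,200),("boxR",192,190),("sleeve1",285,224),("sleeve2",355,235),("pan",287,140),("panrimTL",218,98),("board",240,260),("shaker",420,125),("forks",180,95),("syrup",105,104)]:
    print(nm,np.round(np.nanmedian(W[v-2:v+3,u-2:u+3].reshape(-1,3),0),3))
hsv=cv2.cvtColor(b["p"],cv2.COLOR_RGB2HSV)
z=W[...,2]
m=((z>0.035)&(z<0.058)).astype(np.uint8); m[:195]=0;m[270:]=0;m[:,:230]=0;m[:,388:]=0
P=W[m>0]; r=cv2.minAreaRect((P[:,:2]*1000).astype(np.float32)); print("sleeve",len(P),r,np.median(P[:,2]))
m=(z>0.03)&(z<0.06); m[:200]=0;m[270:]=0;m[:,:405]=0;m[:,450:]=0
P=W[m]; print("pot",len(P),cv2.minEnclosingCircle((P[:,:2]*1000).astype(np.float32)),np.median(P[:,2]))
m=(z>0.055)&(z<0.075);m[:85]=0;m[185:]=0;m[:,:205]=0;m[:,370:]=0
P=W[m]; print("pan",len(P),cv2.minAreaRect((P[:,:2]*1000).astype(np.float32)))
m=(z>0.006)&(z<0.018);m[:180]=0;m[285:]=0;m[:,:215]=0;m[:,395:]=0
P=W[m]; print("board",len(P),cv2.minAreaRect((P[:,:2]*1000).astype(np.float32)))
m=(z>0.03)&(z<0.05);m[:130]=0;m[260:]=0;m[:,:115]=0;m[:,205:]=0
P=W[m]; print("boxrim",len(P),cv2.minAreaRect((P[:,:2]*1000).astype(np.float32)))
```

```text
pot [ 0.455 -0.407  0.04 ]
p2 [ 0.28  -0.264  0.041]
p3 [ 0.205 -0.32   0.042]
boxfloor [0.558 0.229 0.004]
lidpanel [0.535 0.384 0.074]
tab [0.521 0.415 0.161]
hinge [0.54  0.321 0.042]
boxR [0.57  0.161 0.001]
sleeve1 [ 0.481 -0.068  0.047]
sleeve2 [ 0.454 -0.234  0.049]
pan [ 0.699 -0.075  0.004]
panrimTL [0.79  0.092 0.065]
board [0.397 0.04  0.012]
shaker [ 0.701 -0.377  0.114]
forks [0.771 0.174 0.112]
syrup [0.727 0.32  0.175]
sleeve 1603 ((472.7157287597656, -141.1864013671875), (249.48184204101562, 36.01591110229492), 80.13571166992188) 0.047588437255613215
pot 339 ((456.075439453125, -408.9403076171875), 25.322572708129883) 0.04069488596405439
pan 2241 ((699.2108764648438, -73.25289916992188), (337.5429382324219, 190.72610473632812), 88.31594848632812)
board 12785 ((475.6536865234375, -121.97007751464844), (237.04574584960938, 400.272216796875), 0.67601478099823)
boxrim 2445 ((574.988037109375, 256.19683837890625), (288.1643371582031, 192.1044464111328), 7.395587921142578)
```

View pics/crop0.png

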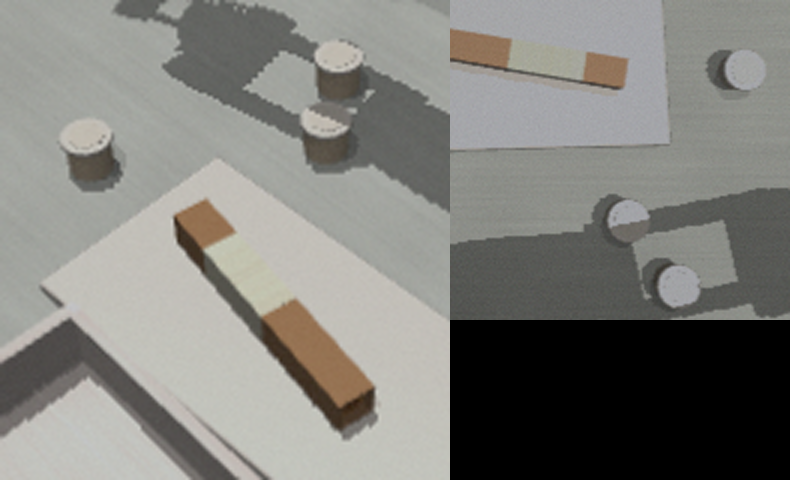

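The crop confirms the choice: the lone lidded pot, left in the crop, is the target. The sleeve's dark open mouth is at the +y end, nearest the camera in the scene view, with the band towards the closed end. Next I'll work out the box frame, confirm the mouth by depth, and plan the pot grasp.

```bash
cat >> h.py <<'E'
def ray(n,uv,z):
    K,D,Rm,t=cal(n); q=cv2.undistortPoints(np.array(uv,float).reshape(-1,1,2),K,D).reshape(-1,2)
    d=np.c_[q,np.ones(len(q))]@Rm; c=-Rm.T@t; return c+d*((z-c[2])/d[:,2])[:,None]
def down(yaw): # tool pointing down, tool x at yaw (deg)
    c,s=np.cos(np.radians(yaw)),np.sin(np.radians(yaw)); return R.from_matrix(np.array([[c,s,0],[s,-c,0],[0,0,-1]]).T)
E
python3 - <<'E'
from h import *
a=np.load("last_scene.npz"); b=np.load("last_top.npz")
W=cloud("top",b["d"]);z=W[...,2]
m=(z>0.034)&(z<0.047);m[:130]=0;m[260:]=0;m[:,:145]=0;m[:,205:]=0
P=W[m]; 
# right rim (min y): per-x-bin min y
q=[]
for x in np.arange(.47,.66,.01):
    s=P[abs(P[:,0]-x)<.005]
    if len(s): q.append((x,s[:,1].min()))
q=np.array(q); print(np.round(q,3).tolist())
print("corner rays",np.round(ray("top",[(182,145),(194,238),(120,152),(132,247)],.04),3).tolist())
# mouth
ws=cloud("scene",a["d"]); i=np.round(px("scene",[[.494,-.018,.0295],[.451,-.264,.0295]])).astype(int);print(i)
u,v=i[0]; print(np.round(ws[v-6:v+8:2,u],3).tolist())
st=read_state();print(R.from_rotvec(st["tool_rot"]).as_matrix().round(3))
print(jog([.456,-.409,.12],down(80)))
E
```

```text
[[0.47, 0.145], [0.48, 0.148], [0.49, 0.15], [0.5, 0.151], [0.51, 0.153], [0.52, 0.154], [0.53, 0.156], [0.54, 0.154], [0.55, 0.157], [0.56, 0.159], [0.57, 0.16], [0.58, 0.162], [0.59, 0.163], [0.6, 0.165], [0.61, 0.17], [0.62, 0.173], [0.63, 0.173], [0.64, 0.176], [0.65, 0.177], [0.66, 0.179]]
corner rays [[0.676, 0.182, 0.04], [0.448, 0.148, 0.04], [0.658, 0.332, 0.04], [0.427, 0.294, 0.04]]
[[298 226]
 [243 163]]
[[0.49, -0.023, 0.044], [0.494, -0.019, 0.045], [0.489, -0.023, 0.026], [0.488, -0.024, 0.017], [0.491, -0.021, 0.014], [0.495, -0.017, 0.012], [0.498, -0.014, 0.01]]
[[ 0.949  0.315 -0.   ]
 [ 0.315 -0.949  0.002]
 [ 0.    -0.002 -1.   ]]
[-1.000e-01 -1.000e-01 -6.160e+01  3.037e+02 -9.240e+01  1.018e+02]
```

Request:
jog_arm([
  [0, 0, -62, 304, -92, 102, 0],
  [0, 0, -62, 304, -92, 102, 0],
  [0, 0, -62, 304, -92, 102, 0],
  [0, 0, -62, 304, -92, 102, 0],
  [0, 0, -62, 304, -92, 102, 0],
  [0, 0, -62, 304, -92, 102, 0],
  [0, 0, -62, 304, -92, 102, 0],
  [0, 0, -62, 304, -92, 102, 0],
  [0, 0, -62, 304, -92, 102, 0],
  [0, 0, -62, 304, -92, 102, 0],
])

```text
clock: 0.93
tool_pos: [0.4576, -0.4072, 0.1187]
tool_rot: [-2.39, -2.034, 0.0]
force: [-0.0, -0.7, -0.1]
finger_gap: 1.004
grip_force: 0.0
```

```bash
cat >> h.py <<'E'
def pot(n="top"):
    p,d=snap(n); W=cloud(n,d); z=W[...,2]; return W
E
python3 - <<'E'
from h import *
st=read_state(); print(st["tool_pos"],st["clock"],R.from_rotvec(st["tool_rot"]).as_matrix()[:,0])
b,d=snap("scene"); W=cloud("scene",d)
m=(W[...,2]>.034)&(W[...,2]<.05)&(abs(W[...,0]-.456)<.08)&(abs(W[...,1]+.409)<.08)
P=W[m];print(len(P),cv2.minEnclosingCircle((P[:,:2]*1000).astype(np.float32)))
print(jog([.456,-.409,.011],down(80)))
E
```

```text
[ 0.45755971 -0.40715612  0.11865102] 0.9333 [0.16013764 0.98709231 0.00216872]
181 ((457.5218811035156, -409.03326416015625), 26.51979637145996)
[-1.000e-01 -0.000e+00  4.000e-01 -5.000e-01 -6.000e-01  1.086e+02]
```

Request:
jog_arm([
  [0, 0, 0, -1, -1, 40, 0],
  [0, 0, 0, -1, -1, 80, 0],
  [0, 0, 0, -1, -1, 108, 0],
  [0, 0, 0, -1, -1, 108, 0],
  [0, 0, 0, -1, -1, 108, 255],
  [0, 0, 0, -1, -1, 108, 255],
  [0, 0, 0, -1, -1, 108, 255],
  [0, 0, 0, -1, -1, 108, 255],
  [0, 0, 0, -1, -1, 108, 255],
  [0, 0, 0, -1, -1, 108, 255],
])

```text
clock: 1.82
tool_pos: [0.4561, -0.4115, 0.014]
tool_rot: [2.398, 2.026, -0.0]
force: [0.3, 0.5, -0.3]
finger_gap: 0.63
grip_force: 0.0
```

Request:
jog_arm([
  [0, 0, 0, 0, 0, 0, 255],
  [0, 0, 0, 0, 0, 0, 255],
  [0, 0, 0, 0, 0, 0, 255],
  [0, 0, 0, 0, 0, -40, 255],
  [0, 0, 0, 0, 0, -80, 255],
  [0, 0, 0, 0, 0, -120, 255],
  [0, 0, 0, 0, 0, -140, 255],
  [0, 0, 0, 0, 0, -140, 255],
])

```text
clock: 2.48
tool_pos: [0.4581, -0.4137, 0.1597]
tool_rot: [2.391, 2.02, 0.0]
force: [0.7, -0.1, 0.7]
finger_gap: 0.501
grip_force: 31.8
```

Run:
```python
from h import *
s=read_state();print(s["tool_pos"],s["finger_gap"],s["grip_force"])
B=R.from_euler("z",8.6,degrees=True); c=np.array([.552,.239,0])
for z in(.15,.016): print(jog(c+B.apply([-.056,0,z]),down(98.6)))
```

```text
[ 0.4580926  -0.41373427  0.15965888] 0.5010202878448484 31.780184134840965
[ 4.000e-01  5.000e-01 -1.820e+01  6.418e+02 -6.960e+01  4.500e+00]
[ 4.000e-01  5.000e-01 -1.820e+01  6.428e+02 -7.080e+01  1.385e+02]
```

Request:
jog_arm([
  [0, 0, 0, 36, -4, 0, 255],
  [0, 0, 0, 72, -8, 0, 255],
  [0, 0, 0, 108, -12, 0, 255],
  [0, 0, 0, 144, -16, 0, 255],
  [0, 0, 0, 180, -20, 0, 255],
  [0, 0, 0, 216, -24, 0, 255],
  [0, 0, 0, 252, -28, 0, 255],
  [0, 0, 0, 288, -32, 0, 255],
  [0, 0, 0, 324, -36, 0, 255],
  [0, 0, 0, 350, -38, 0, 255],
])

```text
clock: 3.32
tool_pos: [0.4752, -0.0564, 0.1513]
tool_rot: [-2.397, -2.027, 0.001]
force: [0.5, -0.3, -1.3]
finger_gap: 0.502
grip_force: 31.8
```

Request:
jog_arm([
  [0, 0, -4, 36, -4, 0, 255],
  [0, 0, -8, 72, -8, 0, 255],
  [0, 0, -12, 108, -12, 0, 255],
  [0, 0, -16, 144, -16, 0, 255],
  [0, 0, -18, 180, -20, 0, 255],
  [0, 0, -18, 216, -24, 0, 255],
  [0, 0, -18, 252, -28, 0, 255],
  [0, 0, -18, 280, -31, 0, 255],
  [0, 0, -18, 292, -32, 0, 255],
  [0, 0, -18, 292, -32, 0, 255],
])

```text
clock: 4.15
tool_pos: [0.4928, 0.2361, 0.1514]
tool_rot: [-2.048, -2.38, 0.002]
force: [-0.1, 0.0, -0.4]
finger_gap: 0.502
grip_force: 31.8
```

Run:
```python
from h import *
s=read_state();print(s["tool_pos"],s["finger_gap"],s["grip_force"])
B=R.from_euler("z",8.6,degrees=True); c=np.array([.552,.239,0])
print(jog(c+B.apply([-.056,0,.018]),down(98.6)))
```

```text
[0.492807   0.23607763 0.15140144] 0.5018577947073052 31.782816499471664
[-1.000e-01 -0.000e+00 -0.000e+00 -6.000e+00  3.200e+00  1.334e+02]
```

Request:
jog_arm([
  [0, 0, 0, -6, 3, 40, 255],
  [0, 0, 0, -6, 3, 80, 255],
  [0, 0, 0, -6, 3, 110, 255],
  [0, 0, 0, -6, 3, 125, 255],
  [0, 0, 0, -6, 3, 132, 255],
  [0, 0, 0, -6, 3, 132, 255],
  [0, 0, 0, -6, 3, 132, 255],
  [0, 0, 0, -6, 3, 132, 90],
  [0, 0, 0, -6, 3, 132, 90],
  [0, 0, 0, -6, 3, 132, 90],
])

```text
clock: 4.98
tool_pos: [0.4988, 0.2287, 0.0222]
tool_rot: [2.052, 2.377, 0.004]
force: [0.3, 0.3, 0.3]
finger_gap: 0.619
grip_force: 0.0
```

Request:
jog_arm([
  [0, 0, 0, 0, 0, 0, 85],
  [0, 0, 0, 0, 0, 0, 85],
  [0, 0, 0, 0, 0, 0, 85],
  [0, 0, 0, 0, 0, -30, 85],
  [0, 0, 0, 0, 0, -60, 85],
  [0, 0, 0, 0, 0, -100, 60],
  [0, 0, 0, 0, 0, -130, 0],
  [0, 0, 0, -40, 0, -130, 0],
  [0, 0, 0, -80, 0, -130, 0],
  [0, 0, 0, -100, 0, -130, 0],
])

```text
clock: 5.82
tool_pos: [0.5129, 0.1269, 0.1518]
tool_rot: [2.051, 2.376, 0.001]
force: [0.2, -1.4, -0.6]
finger_gap: 0.947
grip_force: 0.0
```

Run:
```python
from h import *
s=read_state();print(s["clock"],s["tool_pos"],s["finger_gap"],s["force"])
p,d=snap("scene","s1"); W=cloud("scene",d); b,e=snap("top"); T=cloud("top",e)
B=R.from_euler("z",8.6,degrees=True); c=np.array([.552,.239,0])
for n,C in(("scene",W),("top",T)):
    L=B.inv().apply((C-c).reshape(-1,3)); m=(abs(L[:,0])<.09)&(abs(L[:,1])<.05)&(L[:,2]>.03)&(L[:,2]<.055)
    if m.sum(): print(n,m.sum(),cv2.minEnclosingCircle((L[m][:,:2]*1000).astype(np.float32)),np.median(L[m][:,2]))
P=T.reshape(-1,3); m=(P[:,2]>.04)&(P[:,2]<.055)&(abs(P[:,0]-.473)<.08)&(abs(P[:,1]+.14)<.15)
print("sleeve",m.sum(),cv2.minAreaRect((P[m][:,:2]*1000).astype(np.float32)))
```

```text
5.8167 [0.51287452 0.12690827 0.15176468] 0.9466660487699514 [ 0.15421823 -1.36969552 -0.58780881]
scene 433 ((-53.218727111816406, -0.5868890881538391), 25.852205276489258) 0.04250594007447946
top 227 ((-54.85865020751953, 0.28403252363204956), 24.981529235839844) 0.043677840665883615
sleeve 1592 ((472.7877502441406, -141.2098388671875), (249.9447021484375, 36.21912384033203), 80.3355484008789)
```

View pics/s1.png

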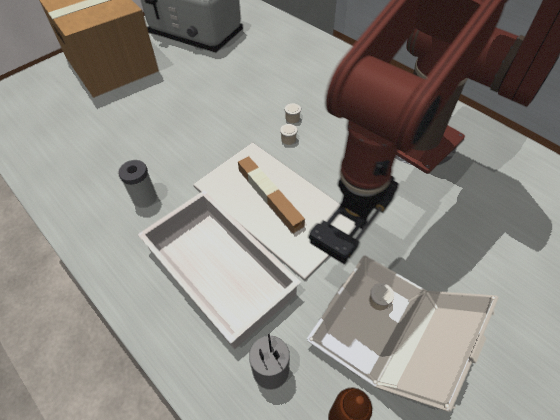

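The pot stands upright in the box, at (380,294). The sleeve hasn't moved. Next is the sleeve grasp.

Run:
```python
from h import *
print(jog([.4728,-.1412,.12],down(80.2)),jog([.4728,-.1412,.016],down(80.2)))
```

```text
[   0.     0.    18.  -259.5  -77.6   31.1] [   0.     0.    18.  -259.4  -77.6  135.1]
```

Request:
jog_arm([
  [0, 0, 3, -32, -10, 0, 0],
  [0, 0, 6, -65, -20, 0, 0],
  [0, 0, 10, -100, -30, 0, 0],
  [0, 0, 14, -135, -40, 10, 0],
  [0, 0, 18, -170, -50, 20, 0],
  [0, 0, 18, -205, -60, 30, 0],
  [0, 0, 18, -235, -70, 30, 0],
  [0, 0, 18, -260, -78, 30, 0],
  [0, 0, 18, -260, -78, 30, 0],
  [0, 0, 18, -260, -78, 30, 0],
])

```text
clock: 6.75
tool_pos: [0.4728, -0.1394, 0.1205]
tool_rot: [-2.402, -2.024, -0.001]
force: [-0.3, -0.4, -0.1]
finger_gap: 0.997
grip_force: 0.0
```

Run:
```python
from h import *
s=read_state();print(s["tool_pos"])
print(jog([.4728,-.1412,.016],down(80.2)))
```

```text
[ 0.47283009 -0.13942108  0.12045619]
[ -0.   -0.    0.   -1.8   0.3 104.5]
```

Request:
jog_arm([
  [0, 0, 0, -1, 0, 40, 0],
  [0, 0, 0, -1, 0, 80, 0],
  [0, 0, 0, -1, 0, 104, 0],
  [0, 0, 0, -1, 0, 104, 0],
  [0, 0, 0, -1, 0, 104, 0],
  [0, 0, 0, -1, 0, 104, 255],
  [0, 0, 0, -1, 0, 104, 255],
  [0, 0, 0, -1, 0, 104, 255],
  [0, 0, 0, -1, 0, 104, 255],
  [0, 0, 0, -1, 0, 104, 255],
])

```text
clock: 7.58
tool_pos: [0.4728, -0.14, 0.0169]
tool_rot: [2.399, 2.027, 0.0]
force: [-0.4, -0.3, 0.4]
finger_gap: 0.702
grip_force: 0.0
```

Request:
jog_arm([
  [0, 0, 0, 0, 0, 0, 255],
  [0, 0, 0, 0, 0, 0, 255],
  [0, 0, 0, 0, 0, 0, 255],
  [0, 0, 0, 0, 0, 0, 255],
  [0, 0, 0, 0, 0, 0, 255],
  [0, 0, 0, 0, 0, 0, 255],
])

```text
clock: 8.08
tool_pos: [0.4726, -0.1402, 0.0166]
tool_rot: [-2.4, -2.027, 0.0]
force: [-0.4, -0.4, -0.0]
finger_gap: 0.399
grip_force: 30.0
```

```bash
cat >> h.py <<'E'
def tipped(T0,Q0,c0,th,mouthxy,h,yaw):
    """tool pose putting the held sleeve (centre c0 when tool at T0,Q0, flat, mouth along yaw) at tilt th deg, lower lip h above board, mouth at xy"""
    S0=R.from_euler("z",yaw,degrees=True); S=S0*R.from_euler("y",th,degrees=True)
    mc=np.r_[mouthxy,.012+h+.0175*np.cos(np.radians(th))]; c=mc-S.apply([.125,0,0])
    D=S*S0.inv(); return c+D.apply(np.array(T0)-c0), D*Q0
E
python3 - <<'E'
from h import *
s=read_state();print(s["clock"],s["tool_pos"],s["finger_gap"],s["grip_force"],s["force"])
T0=s["tool_pos"];Q0=R.from_rotvec(s["tool_rot"]);np.savez("grasp.npz",T=T0,Q=s["tool_rot"])
c0=np.array([T0[0],-.1412,.0295])
m0=c0[:2]+.125*np.array([np.cos(np.radians(80.2)),np.sin(np.radians(80.2))])
mt=m0-.035*np.array([np.cos(np.radians(80.2)),np.sin(np.radians(80.2))])
for th,h in((0,.06),(10,.05),(20,.035),(30,.022),(36,.021)):
    p,Q=tipped(T0,Q0,c0,th,mt,h,80.2); print(th,p.round(3),jog(p,Q))
E
```

```text
8.0833 [ 0.47262    -0.14016054  0.01657431] 0.39857507349747645 30.00015147496015 [-0.41777732 -0.38035608 -0.04822869]
0 [ 0.467 -0.175  0.077] [  0.    0.   -0.  -35.   -0.1 -60. ]
10 [ 0.467 -0.175  0.088] [  0.  -10.    0.  -35.4  -0.1 -71.5]
20 [ 0.467 -0.172  0.094] [  0.1 -20.    0.  -31.9  -0.1 -77.1]
30 [ 0.468 -0.165  0.1  ] [  0.1 -30.    0.  -24.9  -0.1 -83.4]
36 [ 0.469 -0.159  0.11 ] [  0.1 -36.    0.  -18.9  -0.1 -93. ]
```

Request:
jog_arm([
  [0, 0, 0, -12, 0, -20, 255],
  [0, 0, 0, -24, 0, -40, 255],
  [0, 0, 0, -35, 0, -60, 255],
  [0, -5, 0, -35, 0, -66, 255],
  [0, -10, 0, -35, 0, -72, 255],
  [0, -15, 0, -34, 0, -75, 255],
  [0, -20, 0, -32, 0, -77, 255],
  [0, -25, 0, -28, 0, -80, 255],
  [0, -30, 0, -25, 0, -83, 255],
  [0, -36, 0, -19, 0, -93, 255],
])

```text
clock: 8.92
tool_pos: [0.4691, -0.1589, 0.1095]
tool_rot: [2.029, 1.713, -0.663]
force: [-0.9, -0.5, -2.1]
finger_gap: 0.399
grip_force: 30.0
```

Request:
jog_arm([
  [0, 0, 0, 0, 0, 0, 255],
  [0, 0, 0, 0, 0, 0, 255],
  [0, 0, 0, 0, 0, 0, 255],
  [0, 0, 0, 0, 0, 0, 255],
  [0, 0, 0, 0, 0, 0, 255],
  [0, 0, 0, 0, 0, 0, 255],
  [0, 0, 0, 0, 0, 0, 255],
  [0, 0, 0, 0, 0, 0, 255],
  [0, 0, 0, 0, 0, 0, 255],
  [0, 0, 0, 0, 0, 0, 255],
])

```text
clock: 9.75
tool_pos: [0.4694, -0.159, 0.1096]
tool_rot: [2.032, 1.716, -0.66]
force: [0.4, 0.1, -1.5]
finger_gap: 0.399
grip_force: 30.0
```

Run:
```python
from h import *
s=read_state();print(s["tool_pos"],s["grip_force"],s["force"])
p,d=snap("scene"); c=p[120:300,200:400][:,:,::-1]; cv2.imwrite("pics/tip1.png",cv2.resize(c,None,fx=3,fy=3,interpolation=cv2.INTER_CUBIC))
```

```text
[ 0.46943012 -0.15901738  0.10960624] 29.999954723753035 [ 0.38978735  0.14493704 -1.49632343]
```

View pics/tip1.png

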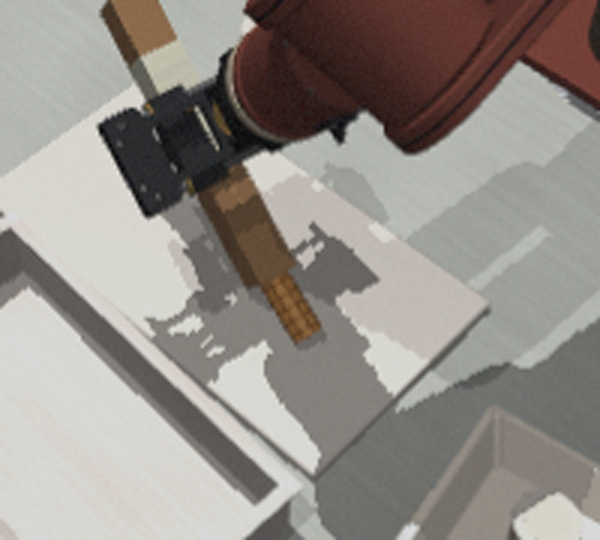

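A roll shows about 35 mm at the mouth, near (292,307) in the crop. Now I'll lay the sleeve flat and let go.

```bash
cat >> h.py <<'E'
def plan(mt,steps,c0xy,yaw):
    g=np.load("grasp.npz"); c0=np.r_[c0xy,.0295]
    for th,h in steps:
        p,Q=tipped(g["T"],R.from_rotvec(g["Q"]),c0,th,mt,h,yaw); print(th,h,jog(p,Q))
E
python3 - <<'E'
from h import *
u=np.array([np.cos(np.radians(80.2)),np.sin(np.radians(80.2))])
c=np.array([.4727,-.1412]); plan(c+.09*u,[(36,.021),(28,.019),(20,.016),(12,.016),(6,.014),(0,.012),(0,.001)],c,80.2)
E
```

```text
36 0.021 [ 0.1 -0.  -0.   0.1 -0.1 -0.1]
28 0.019 [ 0.1  8.  -0.   3.5 -0.1 17.6]
20 0.016 [ 0.1 16.  -0.  10.1 -0.1 35.8]
12 0.016 [ 0.  24.  -0.  17.3 -0.1 50.9]
6 0.014 [ 0.  30.  -0.  25.4 -0.1 63.2]
0 0.012 [ 0.  36.  -0.  34.7 -0.1 74.9]
0 0.001 [ 0.  36.  -0.  41.2 -0.1 83.8]
```

Request:
jog_arm([
  [0, 7, 0, 3, 0, 15, 255],
  [0, 14, 0, 8, 0, 32, 255],
  [0, 20, 0, 14, 0, 44, 255],
  [0, 25, 0, 18, 0, 53, 255],
  [0, 30, 0, 25, 0, 63, 255],
  [0, 36, 0, 35, 0, 75, 255],
  [0, 36, 0, 38, 0, 79, 255],
  [0, 36, 0, 41, 0, 84, 255],
  [0, 36, 0, 41, 0, 84, 255],
  [0, 36, 0, 41, 0, 84, 255],
])

```text
clock: 10.63
tool_pos: [0.4666, -0.1741, 0.0173]
tool_rot: [2.398, 2.029, -0.003]
force: [0.6, 0.4, -1.1]
finger_gap: 0.399
grip_force: 30.0
```

Request:
jog_arm([
  [0, 0, 0, 0, 0, 0, 255],
  [0, 0, 0, 0, 0, 0, 0],
  [0, 0, 0, 0, 0, 0, 0],
  [0, 0, 0, 0, 0, 0, 0],
  [0, 0, 0, 0, 0, 0, 0],
  [0, 0, 0, 0, 0, 0, 0],
  [0, 0, 0, 0, 0, -40, 0],
  [0, 0, 0, 0, 0, -80, 0],
  [0, 0, 0, 0, 0, -100, 0],
  [0, 0, 0, -40, 0, -100, 0],
])

```text
clock: 11.47
tool_pos: [0.4643, -0.2119, 0.1232]
tool_rot: [2.389, 2.029, 0.008]
force: [2.2, -0.8, 0.3]
finger_gap: 0.964
grip_force: 0.0
```

Request:
jog_arm([
  [0, 0, 0, -40, 0, 0, 0],
  [0, 0, 0, -80, 0, 0, 0],
  [0, 0, 0, -120, 0, -20, 0],
  [0, 0, 0, -120, 0, -20, 0],
])

```text
clock: 11.8
tool_pos: [0.4399, -0.3395, 0.1407]
tool_rot: [2.399, 2.018, -0.003]
force: [0.3, -0.4, 0.9]
finger_gap: 0.995
grip_force: 0.0
```

```bash
cat > look.py <<'E'
from h import *
import sys
s=read_state();print(s["clock"],s["tool_pos"],s["finger_gap"])
p,d=snap("top"); T=cloud("top",d); q,e=snap("scene"); S=cloud("scene",e)
if len(sys.argv)>1:
    a=cv2.resize(p[180:290,210:400][:,:,::-1],None,fx=3,fy=3,interpolation=cv2.INTER_CUBIC); cv2.imwrite(f"pics/{sys.argv[1]}.png",a)
P=T.reshape(-1,3); ok=(P[:,2]>.025)&(P[:,2]<.055)&(abs(P[:,0]-.473)<.105)&(abs(P[:,1]+.13)<.2)
hs=cv2.cvtColor(p,cv2.COLOR_RGB2HSV).reshape(-1,3)
m=ok&(P[:,2]>.043)
Q=P[m][:,:2]; mu=np.median(Q,0); r=cv2.minAreaRect((Q*1000).astype(np.float32)); print("sleeve",m.sum(),r)
w=np.linalg.svd(Q-Q.mean(0),full_matrices=False)[2][0]; w*=np.sign(w[1]); print("yaw",np.degrees(np.arctan2(w[1],w[0])))
c=np.array(r[0])/1000; L=(P[:,:2]-c)@np.c_[w,[-w[1],w[0]]]
n=ok&(P[:,2]<.044)&(L[:,0]>.128)
if n.sum(): print("roll pts",n.sum(),"along",L[n,0].min().round(4),L[n,0].max().round(4),"across",L[n,1].min().round(4),L[n,1].max().round(4),"ztop",np.percentile(P[n,2],90))
E
python3 look.py lay1
```

```text
11.8 [ 0.43985056 -0.33947441  0.14068766] 0.9947899542513932
sleeve 1572 ((470.2096252441406, -156.9778594970703), (286.1809387207031, 35.97901916503906), 80.26148986816406)
yaw 80.4991363231407
roll pts 197 along 0.1284 0.1721 across -0.0138 0.0133 ztop 0.040941457684123585
```

View pics/lay1.png

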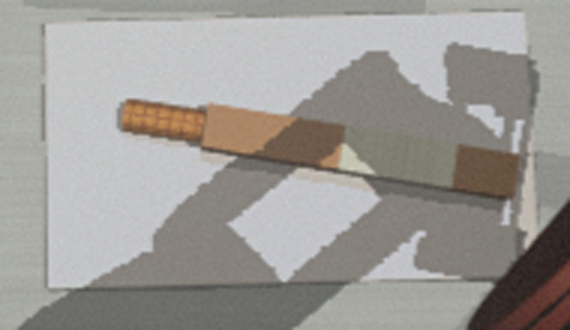

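The sleeve lies flat and the roll stands about 65 mm out of the mouth, spanning (120,115)–(203,122) in the crop. I'll grip it close to the mouth, push it back in 10 mm, then pull it out.

Run:
```python
from h import *
print(jog([.4907,-.0357,.09],down(80.4)),jog([.4907,-.0357,.0145],down(80.4)))
```

```text
[ 1.000e-01  1.000e-01 -2.000e-01  3.032e+02 -1.100e+00  4.810e+01] [ 1.000e-01  1.000e-01 -2.000e-01  3.033e+02 -1.200e+00  1.236e+02]
```

Request:
jog_arm([
  [0, 0, 0, 40, 0, 0, 0],
  [0, 0, 0, 80, 0, 10, 0],
  [0, 0, 0, 120, 0, 20, 0],
  [0, 0, 0, 160, 0, 30, 0],
  [0, 0, 0, 200, -1, 40, 0],
  [0, 0, 0, 240, -1, 48, 0],
  [0, 0, 0, 280, -1, 48, 0],
  [0, 0, 0, 303, -1, 48, 0],
  [0, 0, 0, 303, -1, 48, 0],
  [0, 0, 0, 303, -1, 48, 0],
])

```text
clock: 12.73
tool_pos: [0.4887, -0.0311, 0.0888]
tool_rot: [-2.394, -2.032, 0.001]
force: [-0.3, -0.7, 0.0]
finger_gap: 0.997
grip_force: 0.0
```

Request:
jog_arm([
  [0, 0, 0, 0, 0, 35, 0],
  [0, 0, 0, 0, 0, 65, 0],
  [0, 0, 0, 0, 0, 75, 0],
  [0, 0, 0, 0, 0, 75, 0],
  [0, 0, 0, 0, 0, 75, 255],
  [0, 0, 0, 0, 0, 75, 255],
  [0, 0, 0, 0, 0, 75, 255],
  [0, 0, 0, 0, 0, 75, 255],
  [0, 0, 0, 0, 0, 75, 255],
  [0, 0, 0, 0, 0, 75, 255],
])

```text
clock: 13.57
tool_pos: [0.4897, -0.0337, 0.0146]
tool_rot: [2.4, 2.027, 0.0]
force: [-0.2, -0.6, -0.8]
finger_gap: 0.626
grip_force: 0.0
```

Request:
jog_arm([
  [0, 0, 0, 0, 0, 0, 255],
  [0, 0, 0, 0, 0, 0, 255],
  [0, 0, 0, 0, 0, 0, 255],
  [0, 0, 0, 0, 0, 0, 255],
  [0, 0, 0, -4, 0, 0, 255],
  [0, 0, 0, -8, 0, 0, 255],
  [0, 0, 0, -10, 0, 0, 255],
  [0, 0, 0, -10, 0, 0, 255],
  [0, 0, 0, -10, 0, 0, 255],
  [0, 0, 0, -10, 0, 0, 255],
])

```text
clock: 14.4
tool_pos: [0.4881, -0.0438, 0.0146]
tool_rot: [2.4, 2.027, -0.0]
force: [0.4, -0.7, 1.4]
finger_gap: 0.287
grip_force: 30.0
```

```bash
python3 look.py; python3 -c "
from h import *
s=read_state();print(s['tool_pos'],s['finger_gap'],s['grip_force'],s['force'])"
```

```text
14.4 [ 0.48808077 -0.04378036  0.01456715] 0.28724305113343146
sleeve 1184 ((463.06982421875, -194.879638671875), (218.4446258544922, 36.03976058959961), 80.04450225830078)
yaw 80.32359940291627
[ 0.48807838 -0.04366202  0.01456959] 0.28817455284708077 29.997014701366425 [ 0.0575119  -0.2052753   0.90631496]
```

Request:
jog_arm([
  [0, 0, 0, 15, 0, 0, 255],
  [0, 0, 0, 30, 0, 0, 255],
  [0, 0, 0, 45, 0, -1, 255],
  [0, 0, 0, 55, 0, -20, 255],
  [0, 0, 0, 60, 0, -50, 255],
  [0, 0, 0, 65, 0, -90, 255],
  [0, 0, 0, 70, 0, -115, 255],
  [0, 0, 0, 70, 0, -115, 255],
])

```text
clock: 15.17
tool_pos: [0.5039, 0.0261, 0.1359]
tool_rot: [2.393, 2.024, 0.012]
force: [1.0, -0.5, 0.6]
finger_gap: 0.294
grip_force: 30.0
```

```bash
cat >> h.py <<'E'
def box(x,y,z,yaw=98.6):
    B=R.from_euler("z",8.6,degrees=True); return jog(np.array([.552,.239,0])+B.apply([x,y,z]),down(yaw))
E
python3 look.py; python3 -c "
from h import *
s=read_state();print(s['tool_pos'],s['finger_gap'],s['grip_force'])
print(box(.062,-.009,.12),box(.062,-.009,.02))"
```

```text
15.1667 [0.50394822 0.02609749 0.13586743] 0.2940806079519956
sleeve 1565 ((465.9361877441406, -179.55624389648438), (249.8322296142578, 36.38497543334961), 80.35987854003906)
yaw 80.13574016801348
[0.50051853 0.02571069 0.13055475] 0.29174809098178006 29.996821582317352
[ 2.000e-01  0.000e+00 -1.820e+01  2.297e+02  7.700e+01  1.080e+01] [ 2.000e-01  0.000e+00 -1.820e+01  2.297e+02  7.670e+01  1.108e+02]
```

Request:
jog_arm([
  [0, 0, -3, 35, 12, 0, 255],
  [0, 0, -6, 70, 24, 0, 255],
  [0, 0, -9, 105, 35, 0, 255],
  [0, 0, -12, 140, 47, 0, 255],
  [0, 0, -15, 175, 59, 0, 255],
  [0, 0, -18, 205, 70, 0, 255],
  [0, 0, -18, 230, 77, 10, 255],
  [0, 0, -18, 230, 77, 45, 255],
  [0, 0, -18, 230, 77, 80, 255],
  [0, 0, -18, 230, 77, 95, 255],
])

```text
clock: 16.1
tool_pos: [0.6089, 0.2384, 0.0265]
tool_rot: [-2.048, -2.374, 0.015]
force: [-2.0, -0.1, -2.4]
finger_gap: 0.287
grip_force: 30.0
```

```bash
python3 -c "
from h import *
s=read_state();print(s['tool_pos'],s['finger_gap'],s['grip_force'],s['force'])
snap('scene','box1'); print(box(.062,-.009,.02))"
```

```text
[0.60890652 0.23843531 0.02651439] 0.28747400168453996 29.99687433242798 [-2.0456767  -0.10039778 -2.40368152]
[-0.8  0.1 -0.2  0.7  7.5  4.6]
```

View pics/box1.png

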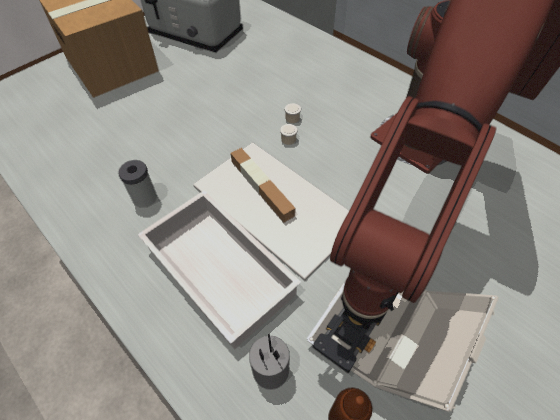

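The roll is held over the far half of the box, near (370,345). Releasing it.

Request:
jog_arm([
  [0, 0, 0, 0, 4, 4, 255],
  [0, 0, 0, 0, 4, 4, 255],
  [0, 0, 0, 0, 4, 4, 150],
  [0, 0, 0, 0, 4, 4, 145],
  [0, 0, 0, 0, 4, 4, 145],
  [0, 0, 0, 0, 4, 4, 145],
  [0, 0, 0, 0, 4, -30, 145],
  [0, 0, 0, 0, 4, -65, 140],
  [0, 0, 0, 0, 4, -100, 60],
  [0, 0, 0, 0, 4, -120, 0],
])

```text
clock: 16.98
tool_pos: [0.62, 0.2405, 0.1602]
tool_rot: [2.051, 2.375, 0.009]
force: [1.1, -0.1, 0.5]
finger_gap: 0.529
grip_force: 0.0
```

```bash
python3 look.py; python3 -c "
from h import *
print(jog([.4659,-.1796,.14],down(80.2)),jog([.4659,-.1796,.016],down(80.2)))"
```

```text
16.9833 [0.6199986  0.24054333 0.1601576 ] 0.5291602575634351
sleeve 1561 ((465.7560729980469, -179.66259765625), (250.19873046875, 35.9222412109375), 80.07122802734375)
yaw 80.17411433720514
[ 6.000e-01 -2.000e-01  1.820e+01 -3.934e+02 -2.156e+02  1.880e+01] [ 6.000e-01 -2.000e-01  1.820e+01 -3.936e+02 -2.170e+02  1.428e+02]
```

Request:
jog_arm([
  [0, 0, 2, -35, -19, 0, 0],
  [0, 0, 4, -70, -38, 0, 0],
  [0, 0, 6, -105, -57, 0, 0],
  [0, 0, 8, -140, -76, 0, 0],
  [0, 0, 10, -175, -95, 0, 0],
  [0, 0, 12, -210, -114, 0, 0],
  [0, 0, 14, -245, -133, 0, 0],
  [0, 0, 16, -280, -152, 5, 0],
  [0, 0, 18, -315, -171, 10, 0],
  [0, 0, 18, -350, -190, 19, 0],
])

```text
clock: 17.92
tool_pos: [0.4802, -0.1355, 0.1356]
tool_rot: [2.401, 2.025, 0.001]
force: [1.3, -1.1, 0.5]
finger_gap: 0.996
grip_force: 0.0
```

Request:
jog_arm([
  [0, 0, 0, -24, -35, 0, 0],
  [0, 0, 0, -24, -35, 0, 0],
  [0, 0, 0, -24, -35, 0, 0],
  [0, 0, 0, -24, -35, 0, 0],
])

```text
clock: 18.25
tool_pos: [0.4426, -0.1518, 0.1355]
tool_rot: [2.401, 2.026, 0.001]
force: [0.7, 0.6, 0.1]
finger_gap: 1.0
grip_force: 0.0
```

```bash
python3 -c "
from h import *
T=cloud('top',snap('top','t2')[1]); S=cloud('scene',snap('scene')[1])
B=R.from_euler('z',8.6,degrees=True); c=np.array([.552,.239,0])
for C in (T,S):
    L=B.inv().apply((C-c).reshape(-1,3)); m=(abs(L[:,0])<.1)&(abs(L[:,1])<.055)&(L[:,2]>.018)&(L[:,2]<.034)
    if m.sum(): print(m.sum(),cv2.minAreaRect((L[m][:,:2]*1000).astype(np.float32)),L[m,2].max())
print(jog([.4658,-.1796,.016],down(80.2)))"
```

```text
341 ((-9.394233703613281, -1.6795005798339844), (182.15499877929688, 76.39117431640625), 1.1516780853271484) 0.03391723296735109
511 ((-9.276039123535156, 0.2541694641113281), (182.31381225585938, 74.41859436035156), 0.6676320433616638) 0.031235747871856963
[ 1.00e-01  0.00e+00  2.00e-01 -2.42e+01  2.64e+01  1.20e+02]
```

View pics/t2.png

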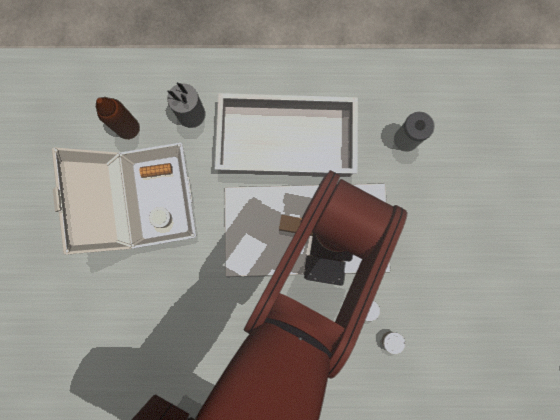

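The roll lies in the box at (156,171), beside the pot at (160,218). Now to grip the sleeve again.

Request:
jog_arm([
  [0, 0, 0, -12, 13, 0, 0],
  [0, 0, 0, -24, 26, 0, 0],
  [0, 0, 0, -24, 26, 0, 0],
  [0, 0, 0, -24, 26, 35, 0],
  [0, 0, 0, -24, 26, 70, 0],
  [0, 0, 0, -24, 26, 105, 0],
  [0, 0, 0, -24, 26, 120, 0],
  [0, 0, 0, -24, 26, 120, 0],
  [0, 0, 0, -24, 26, 120, 0],
  [0, 0, 0, -24, 26, 120, 255],
])

```text
clock: 19.18
tool_pos: [0.4646, -0.1788, 0.0154]
tool_rot: [-2.398, -2.029, -0.0]
force: [0.6, -0.5, 0.3]
finger_gap: 0.972
grip_force: 0.0
```

Request:
jog_arm([
  [0, 0, 0, 0, 0, 0, 255],
  [0, 0, 0, 0, 0, 0, 255],
  [0, 0, 0, 0, 0, 0, 255],
  [0, 0, 0, 0, 0, 0, 255],
  [0, 0, 0, 0, 0, 0, 255],
  [0, 0, 0, 0, 0, 0, 255],
  [0, 0, 0, 0, 0, 0, 255],
  [0, 0, 0, 0, 0, 0, 255],
])

```text
clock: 19.85
tool_pos: [0.4642, -0.1799, 0.0155]
tool_rot: [2.4, 2.027, 0.0]
force: [0.5, -0.0, -0.5]
finger_gap: 0.399
grip_force: 0.9
```

Run:
```python
from h import *
s=read_state();print(s["clock"],s["tool_pos"],s["finger_gap"],s["grip_force"])
np.savez("grasp.npz",T=s["tool_pos"],Q=s["tool_rot"])
u=np.array([np.cos(np.radians(80.2)),np.sin(np.radians(80.2))])
c=np.array([s["tool_pos"][0],-.1796]); plan(c+.125*u,[(0,.06),(10,.05),(20,.035),(30,.022),(36,.021)],c,80.2)
```

```text
19.85 [ 0.46418292 -0.17986304  0.01551449] 0.39944927381249223 0.9090599441869557
0 0.06 [  0.   0.   0.  -0.   0. -60.]
10 0.05 [  0.  -10.   -0.   -0.5   0.  -71.7]
20 0.035 [  0.1 -20.   -0.    2.8   0.  -77.6]
30 0.022 [  0.1 -30.   -0.    9.8   0.  -84.2]
36 0.021 [  0.1 -36.   -0.   15.7   0.1 -94. ]
```

Request:
jog_arm([
  [0, 0, 0, 0, 0, 0, 255],
  [0, 0, 0, 0, 0, 0, 255],
  [0, 0, 0, 0, 0, 0, 255],
  [0, 0, 0, 0, 0, -30, 255],
  [0, 0, 0, 0, 0, -60, 255],
  [0, -7, 0, 0, 0, -68, 255],
  [0, -14, 0, 1, 0, -74, 255],
  [0, -20, 0, 3, 0, -78, 255],
  [0, -25, 0, 6, 0, -81, 255],
  [0, -30, 0, 10, 0, -84, 255],
])

```text
clock: 20.68
tool_pos: [0.4664, -0.1696, 0.1005]
tool_rot: [2.096, 1.77, -0.564]
force: [-0.5, 0.2, -0.9]
finger_gap: 0.398
grip_force: 30.0
```

Run:
```python
from h import *
s=read_state();print(s["clock"],s["tool_pos"],s["finger_gap"],s["grip_force"],s["force"])
u=np.array([np.cos(np.radians(80.2)),np.sin(np.radians(80.2))])
c=np.array([.4642,-.1796]); plan(c+.125*u,[(36,.021)],c,80.2)
```

```text
20.6833 [ 0.46637841 -0.16963029  0.10045386] 0.3978060435886014 29.997700452804565 [-0.52168919  0.19690289 -0.92394213]
36 0.021 [  0.2  -5.8  -0.1  -0.   -0.4 -10.4]
```

Request:
jog_arm([
  [0, -6, 0, 0, 0, -10, 255],
  [0, -6, 0, 0, 0, -10, 255],
  [0, -6, 0, 0, 0, -10, 255],
  [0, -6, 0, 0, 0, -10, 255],
  [0, -6, 0, 0, 0, -10, 255],
  [0, -6, 0, 0, 0, -10, 255],
  [0, -6, 0, 0, 0, -10, 255],
  [0, -6, 0, 0, 0, -10, 255],
  [0, -6, 0, 0, 0, -10, 255],
  [0, -6, 0, 0, 0, -10, 255],
])

```text
clock: 21.52
tool_pos: [0.4666, -0.1654, 0.1083]
tool_rot: [2.032, 1.715, -0.66]
force: [-0.4, -0.9, 0.2]
finger_gap: 0.397
grip_force: 30.0
```

```bash
cat > roll.py <<'E'
from h import *
# golden roll pixels near mouth, scene view (points beyond the mouth)
import sys
mx=np.array([float(sys.argv[1]),float(sys.argv[2])]); u=np.array([np.cos(np.radians(80.2)),np.sin(np.radians(80.2))])
p,d=snap("scene"); W=cloud("scene",d).reshape(-1,3); h=cv2.cvtColor(p,cv2.COLOR_RGB2HSV).reshape(-1,3)
L=(W[:,:2]-mx)@np.c_[u,[-u[1],u[0]]]
m=(L[:,0]>.004)&(L[:,0]<.12)&(abs(L[:,1])<.05)&(W[:,2]<.09)&(h[:,1]>90)
print("roll",m.sum()); 
if m.sum()>5: print("along",np.percentile(L[m,0],[0,50,100]).round(4),"across",np.percentile(L[m,1],[2,98]).round(4),"z",np.percentile(W[m,2],[2,98]).round(4))
E
python3 roll.py .4855 -.0564
python3 - <<'E'
from h import *
u=np.array([np.cos(np.radians(80.2)),np.sin(np.radians(80.2))])
c=np.array([.4642,-.1796]); plan(c+.125*u,[(28,.019),(20,.016),(12,.016),(6,.014),(0,.012),(0,.001)],c,80.2)
E
```

```text
roll 241
along [0.0042 0.023  0.05  ] across [-0.0141  0.0115] z [0.0294 0.0631]
28 0.019 [ 0.1  8.  -0.   3.6  0.1 16.4]
20 0.016 [ 0.  16.  -0.  10.3  0.  34.7]
12 0.016 [ 0.  24.  -0.  17.7  0.  49.9]
6 0.014 [ 0.  30.  -0.  26.   0.  62.3]
0 0.012 [-0.  36.  -0.  35.5  0.  74. ]
0 0.001 [-0.  36.  -0.  41.9  0.  82.9]
```

A roll is out at the mouth. Laying the sleeve down again.

Request:
jog_arm([
  [0, 7, 0, 3, 0, 14, 255],
  [0, 14, 0, 8, 0, 31, 255],
  [0, 20, 0, 14, 0, 43, 255],
  [0, 25, 0, 19, 0, 52, 255],
  [0, 30, 0, 26, 0, 62, 255],
  [0, 36, 0, 35, 0, 74, 255],
  [0, 36, 0, 38, 0, 79, 255],
  [0, 36, 0, 42, 0, 83, 255],
  [0, 36, 0, 42, 0, 83, 255],
  [0, 36, 0, 42, 0, 83, 255],
])

```text
clock: 22.4
tool_pos: [0.464, -0.1788, 0.0161]
tool_rot: [2.399, 2.029, -0.003]
force: [-0.6, 0.3, -1.0]
finger_gap: 0.399
grip_force: 30.0
```

Request:
jog_arm([
  [0, 0, 0, 0, 0, 0, 255],
  [0, 0, 0, 0, 0, 0, 0],
  [0, 0, 0, 0, 0, 0, 0],
  [0, 0, 0, 0, 0, 0, 0],
  [0, 0, 0, 0, 0, 0, 0],
  [0, 0, 0, 0, 0, 0, 0],
  [0, 0, 0, 0, 0, -40, 0],
  [0, 0, 0, 0, 0, -80, 0],
  [0, 0, 0, -20, 0, -100, 0],
  [0, 0, 0, -60, 0, -110, 0],
])

```text
clock: 23.23
tool_pos: [0.4566, -0.2378, 0.1304]
tool_rot: [2.392, 2.029, 0.004]
force: [0.5, 0.1, 0.2]
finger_gap: 0.965
grip_force: 0.0
```

Request:
jog_arm([
  [0, 0, 0, -40, 0, 0, 0],
  [0, 0, 0, -80, 0, 0, 0],
  [0, 0, 0, -100, 0, 0, 0],
])

```text
clock: 23.48
tool_pos: [0.4368, -0.3417, 0.1274]
tool_rot: [2.399, 2.023, -0.002]
force: [-0.3, 0.6, 0.1]
finger_gap: 0.998
grip_force: 0.0
```

```bash
python3 look.py lay2; python3 roll.py .4855 -.0564; python3 -c "
from h import *
print(jog([.4855,-.0564,.09],down(80.2)))"
```

```text
23.4833 [ 0.43680508 -0.34166916  0.12737208] 0.9982381947110295
sleeve 1565 ((466.1346740722656, -168.9818572998047), (269.5667724609375, 35.76322937011719), 80.14981842041016)
yaw 80.28917061241783
roll pts 182 along 0.128 0.1677 across -0.0127 0.0139 ztop 0.04093286983580663
roll 227
along [0.0042 0.0327 0.0558] across [-0.0122  0.0102] z [0.0228 0.0406]
[-0.000e+00 -0.000e+00 -0.000e+00  2.865e+02 -1.000e-01  3.630e+01]
```

View pics/lay2.png

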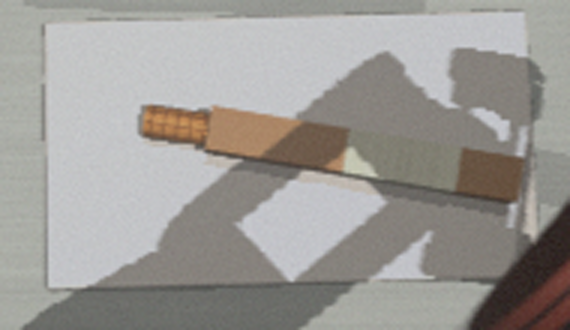

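The sleeve is flat with about 55 mm of the second roll showing, (140,120)–(208,128) in the crop. Grip and pull it.

Request:
jog_arm([
  [0, 0, 0, 40, 0, 0, 0],
  [0, 0, 0, 80, 0, 10, 0],
  [0, 0, 0, 120, 0, 20, 0],
  [0, 0, 0, 160, 0, 30, 0],
  [0, 0, 0, 200, 0, 36, 0],
  [0, 0, 0, 240, 0, 36, 0],
  [0, 0, 0, 280, 0, 36, 0],
  [0, 0, 0, 304, 0, 36, 0],
  [0, 0, 0, 304, 0, 36, 0],
  [0, 0, 0, 304, 0, 36, 0],
])

```text
clock: 24.47
tool_pos: [0.4877, -0.0352, 0.0901]
tool_rot: [-2.395, -2.032, 0.001]
force: [0.4, -0.0, 0.4]
finger_gap: 1.002
grip_force: 0.0
```

Request:
jog_arm([
  [0, 0, 0, 0, 0, 35, 0],
  [0, 0, 0, 0, 0, 65, 0],
  [0, 0, 0, 0, 0, 75, 0],
  [0, 0, 0, 0, 0, 75, 0],
  [0, 0, 0, 0, 0, 75, 255],
  [0, 0, 0, 0, 0, 75, 255],
  [0, 0, 0, 0, 0, 75, 255],
  [0, 0, 0, 0, 0, 75, 255],
  [0, 0, 0, 0, 0, 75, 255],
  [0, 0, 0, 0, 0, 75, 255],
])

```text
clock: 25.3
tool_pos: [0.4884, -0.0377, 0.0156]
tool_rot: [2.4, 2.027, 0.0]
force: [-0.1, 0.2, 1.0]
finger_gap: 0.631
grip_force: 0.0
```

Request:
jog_arm([
  [0, 0, 0, 0, 0, 0, 255],
  [0, 0, 0, 0, 0, 0, 255],
  [0, 0, 0, 0, 0, 0, 255],
  [0, 0, 0, 0, 0, 0, 255],
  [0, 0, 0, 15, 0, 0, 255],
  [0, 0, 0, 30, 0, 0, 255],
  [0, 0, 0, 45, 0, -1, 255],
  [0, 0, 0, 55, 0, -20, 255],
  [0, 0, 0, 60, 0, -50, 255],
  [0, 0, 0, 65, 0, -90, 255],
])

```text
clock: 26.13
tool_pos: [0.4962, 0.0274, 0.1033]
tool_rot: [-2.395, -2.025, 0.007]
force: [1.2, -0.2, -0.1]
finger_gap: 0.289
grip_force: 30.0
```

Request:
jog_arm([
  [0, 0, 0, 2, 0, -20, 255],
  [0, 0, 0, 2, 0, -20, 255],
  [0, 0, 0, 2, 0, -20, 255],
])

```text
clock: 26.38
tool_pos: [0.5007, 0.0285, 0.1268]
tool_rot: [2.397, 2.026, 0.004]
force: [-0.5, -0.5, 0.2]
finger_gap: 0.289
grip_force: 30.0
```

```bash
python3 look.py; python3 -c "
from h import *
s=read_state();print(s['tool_pos'],s['finger_gap'],s['grip_force'])
print(box(.028,0,.12),box(.028,0,.02))"
```

```text
26.3833 [0.50066535 0.02849994 0.12682088] 0.2893224255456921
sleeve 1558 ((464.5258483886719, -178.11248779296875), (249.77239990234375, 35.96642303466797), 80.32984161376953)
yaw 80.25118143214603
[0.49844999 0.02846344 0.12407389] 0.28800555737428346 29.999241828918457
[-1.000e-01 -0.000e+00 -1.820e+01  2.253e+02  4.420e+01  3.900e+00] [-1.000e-01 -0.000e+00 -1.820e+01  2.253e+02  4.440e+01  1.039e+02]
```

Request:
jog_arm([
  [0, 0, -3, 35, 7, 0, 255],
  [0, 0, -6, 70, 14, 0, 255],
  [0, 0, -9, 105, 21, 0, 255],
  [0, 0, -12, 140, 28, 0, 255],
  [0, 0, -15, 175, 35, 0, 255],
  [0, 0, -18, 205, 42, 0, 255],
  [0, 0, -18, 225, 46, 10, 255],
  [0, 0, -18, 225, 46, 40, 255],
  [0, 0, -18, 225, 46, 70, 255],
  [0, 0, -18, 225, 46, 75, 255],
])

```text
clock: 27.32
tool_pos: [0.5766, 0.2413, 0.042]
tool_rot: [-2.048, -2.373, 0.017]
force: [-1.3, -0.7, -0.8]
finger_gap: 0.291
grip_force: 30.0
```

```bash
python3 -c "
from h import *
s=read_state();print(s['tool_pos'],s['finger_gap'],s['grip_force'],s['force'])
print(box(.026,0,.018))"
```

```text
[0.57662807 0.24125103 0.04195166] 0.2909115028807941 29.99916583299637 [-1.27676756 -0.6884677  -0.8269534 ]
[-0.7  0.1 -0.2  1.5  1.6 23.9]
```

Request:
jog_arm([
  [0, 0, 0, 1, 1, 15, 255],
  [0, 0, 0, 1, 1, 25, 255],
  [0, 0, 0, 1, 1, 26, 255],
  [0, 0, 0, 1, 1, 26, 150],
  [0, 0, 0, 1, 1, 26, 145],
  [0, 0, 0, 1, 1, 26, 145],
  [0, 0, 0, 1, 1, 26, 145],
  [0, 0, 0, 1, 1, -10, 145],
  [0, 0, 0, 1, 1, -45, 140],
  [0, 0, 0, 1, 1, -85, 60],
])

```text
clock: 28.15
tool_pos: [0.5821, 0.2433, 0.1356]
tool_rot: [-2.052, -2.377, 0.003]
force: [1.0, 0.2, -0.2]
finger_gap: 0.469
grip_force: 0.0
```

Request:
jog_arm([
  [0, 0, 0, 0, 0, -15, 0],
  [0, 0, 0, -35, 0, -25, 0],
  [0, 0, 0, -70, 0, -25, 0],
  [0, 0, 0, -70, 0, -25, 0],
])

```text
clock: 28.48
tool_pos: [0.5955, 0.1697, 0.1628]
tool_rot: [2.053, 2.371, 0.002]
force: [1.2, -0.7, -0.3]
finger_gap: 0.741
grip_force: 0.0
```

```bash
python3 look.py; python3 -c "
from h import *
p=np.load('last_top.npz')['p'];q=np.load('last_scene.npz')['p']
a=cv2.resize(p[130:260,40:240],None,fx=2,fy=2);b=cv2.resize(q[250:410,290:490],None,fx=2,fy=2)
C=np.zeros((320,800,3),np.uint8);C[:260,:400]=a;C[:,400:]=b;cv2.imwrite('pics/box2.png',C[:,:,::-1])
print(jog([.4645,-.1781,.14],down(80.2)),jog([.4645,-.1781,.016],down(80.2)))"
```

```text
28.4833 [0.59549489 0.16970186 0.16284731] 0.7412901565908374
sleeve 1562 ((464.4529724121094, -178.3011932373047), (250.18714904785156, 35.780609130859375), 80.39876556396484)
yaw 80.24643930694278
[ 1.000e-01 -0.000e+00  1.800e+01 -3.293e+02 -1.785e+02  2.100e+01] [ 1.000e-01 -0.000e+00  1.800e+01 -3.294e+02 -1.787e+02  1.450e+02]
```

View pics/box2.png

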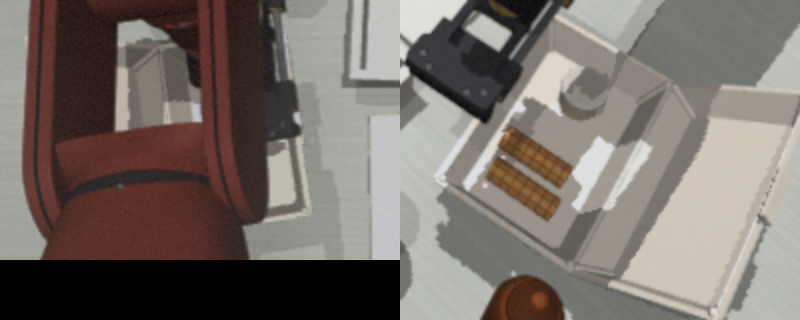

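Both rolls lie side by side, at (538,157) and (523,190) in the crop, and the pot is upright at (583,92). I'll go back for the sleeve and tip it again to see whether there's a third roll.

Request:
jog_arm([
  [0, 0, 2, -35, -19, 0, 0],
  [0, 0, 4, -70, -38, 0, 0],
  [0, 0, 6, -105, -57, 0, 0],
  [0, 0, 8, -140, -76, 0, 0],
  [0, 0, 10, -175, -95, 0, 0],
  [0, 0, 12, -210, -114, 0, 0],
  [0, 0, 14, -245, -133, 5, 0],
  [0, 0, 16, -280, -152, 10, 0],
  [0, 0, 18, -315, -171, 20, 0],
  [0, 0, 18, -329, -178, 20, 0],
])

```text
clock: 29.42
tool_pos: [0.4632, -0.1793, 0.1389]
tool_rot: [-2.402, -2.022, 0.003]
force: [-0.8, 0.4, -0.6]
finger_gap: 1.0
grip_force: 0.0
```

Request:
jog_arm([
  [0, 0, 0, 0, 0, 0, 0],
  [0, 0, 0, 0, 0, 0, 0],
  [0, 0, 0, 0, 0, 0, 0],
])

```text
clock: 29.67
tool_pos: [0.4659, -0.1758, 0.1405]
tool_rot: [-2.399, -2.028, -0.001]
force: [0.5, 0.7, -0.4]
finger_gap: 1.0
grip_force: 0.0
```

```bash
python3 -c "
from h import *
s=read_state();print(s['tool_pos'],s['finger_gap'])
print(jog([.4645,-.1781,.016],down(80.2)))"
```

```text
[ 0.46593003 -0.17575825  0.14049829] 1.000171264096629
[  0.   -0.    0.2  -2.6  -1.1 124.5]
```

Request:
jog_arm([
  [0, 0, 0, -2, -1, 40, 0],
  [0, 0, 0, -2, -1, 80, 0],
  [0, 0, 0, -2, -1, 115, 0],
  [0, 0, 0, -2, -1, 124, 0],
  [0, 0, 0, -2, -1, 124, 0],
  [0, 0, 0, -2, -1, 124, 0],
  [0, 0, 0, -2, -1, 124, 255],
  [0, 0, 0, -2, -1, 124, 255],
  [0, 0, 0, -2, -1, 124, 255],
  [0, 0, 0, -2, -1, 124, 255],
])

```text
clock: 30.5
tool_pos: [0.4645, -0.1788, 0.017]
tool_rot: [2.399, 2.027, 0.001]
force: [1.1, 0.1, -0.3]
finger_gap: 0.782
grip_force: 0.0
```

Request:
jog_arm([
  [0, 0, 0, 0, 0, 0, 255],
  [0, 0, 0, 0, 0, 0, 255],
  [0, 0, 0, 0, 0, 0, 255],
  [0, 0, 0, 0, 0, 0, 255],
  [0, 0, 0, 0, 0, 0, 255],
  [0, 0, 0, 0, 0, 0, 255],
  [0, 0, 0, 0, 0, 0, 255],
  [0, 0, 0, 0, 0, 0, 255],
])

```text
clock: 31.17
tool_pos: [0.4639, -0.1788, 0.0163]
tool_rot: [-2.4, -2.027, 0.0]
force: [-0.1, -0.6, 0.3]
finger_gap: 0.404
grip_force: 30.0
```

Run:
```python
from h import *
s=read_state();print(s["clock"],s["tool_pos"],s["finger_gap"],s["grip_force"])
np.savez("grasp.npz",T=s["tool_pos"],Q=s["tool_rot"])
u=np.array([np.cos(np.radians(80.2)),np.sin(np.radians(80.2))])
c=np.array([s["tool_pos"][0],-.1782]); print(c+.125*u);plan(c+.125*u,[(0,.06),(20,.035),(36,.021)],c,80.2)
```

```text
31.1667 [ 0.46392565 -0.17880106  0.01629679] 0.40355746748209437 30.00005465000868
[ 0.48520184 -0.05502401]
0 0.06 [  0.   0.   0.  -0.  -0. -60.]
20 0.035 [  0.1 -20.    0.    3.1   0.  -77.7]
36 0.021 [  0.1 -36.    0.   16.2   0.  -94. ]
```

Request:
jog_arm([
  [0, 0, 0, 0, 0, -30, 255],
  [0, 0, 0, 0, 0, -60, 255],
  [0, -7, 0, 0, 0, -68, 255],
  [0, -14, 0, 1, 0, -74, 255],
  [0, -20, 0, 3, 0, -78, 255],
  [0, -25, 0, 6, 0, -81, 255],
  [0, -30, 0, 10, 0, -84, 255],
  [0, -36, 0, 16, 0, -94, 255],
  [0, -36, 0, 16, 0, -94, 255],
  [0, -36, 0, 16, 0, -94, 255],
])

```text
clock: 32.0
tool_pos: [0.4668, -0.1614, 0.1093]
tool_rot: [2.029, 1.722, -0.659]
force: [-0.7, -0.8, -0.7]
finger_gap: 0.396
grip_force: 30.0
```

Request:
jog_arm([
  [0, 0, 0, 0, 0, 0, 255],
  [0, 0, 0, 0, 0, 0, 255],
  [0, 0, 0, 0, 0, 0, 255],
  [0, 0, 0, 0, 0, 0, 255],
  [0, 0, 0, 0, 0, 0, 255],
  [0, 0, 0, 0, 0, 0, 255],
  [0, 0, 0, 0, 0, 0, 255],
  [0, 0, 0, 0, 0, 0, 255],
  [0, 0, 0, 0, 0, 0, 255],
  [0, 0, 0, 0, 0, 0, 255],
])

```text
clock: 32.83
tool_pos: [0.4667, -0.163, 0.1103]
tool_rot: [2.031, 1.716, -0.66]
force: [-0.6, 0.0, -0.2]
finger_gap: 0.398
grip_force: 30.0
```

```bash
python3 roll.py .4852 -.055
python3 - <<'E'
from h import *
s=read_state();print(s["clock"],s["tool_pos"],s["finger_gap"],s["force"])
u=np.array([np.cos(np.radians(80.2)),np.sin(np.radians(80.2))])
c=np.array([.4639,-.1782]); plan(c+.125*u,[(28,.019),(20,.016),(12,.016),(6,.014),(0,.012),(0,.001)],c,80.2)
E
```

```text
roll 266
along [0.0042 0.0251 0.0519] across [-0.0152  0.0111] z [0.0291 0.0652]
32.8833 [ 0.46664529 -0.16293977  0.11028311] 0.39999155847818973 [ 0.66048561  0.86438999 -1.30908546]
28 0.019 [ 0.1  8.  -0.   3.6 -0.  17.8]
20 0.016 [ 0.1 16.  -0.  10.2 -0.  36.2]
12 0.016 [ 0.  24.  -0.  17.5 -0.  51.5]
6 0.014 [ 0.  30.  -0.  25.7 -0.  64. ]
0 0.012 [ 0.  36.   0.  35.2 -0.  75.8]
0 0.001 [ 0.  36.   0.  41.6 -0.  84.7]
```

A third roll is there. Same procedure.

Request:
jog_arm([
  [0, 7, 0, 3, 0, 15, 255],
  [0, 14, 0, 8, 0, 32, 255],
  [0, 20, 0, 14, 0, 44, 255],
  [0, 25, 0, 19, 0, 54, 255],
  [0, 30, 0, 26, 0, 64, 255],
  [0, 36, 0, 35, 0, 76, 255],
  [0, 36, 0, 38, 0, 80, 255],
  [0, 36, 0, 42, 0, 84, 255],
  [0, 36, 0, 42, 0, 84, 255],
  [0, 36, 0, 42, 0, 84, 255],
])

```text
clock: 33.72
tool_pos: [0.464, -0.1773, 0.0176]
tool_rot: [2.398, 2.029, -0.003]
force: [-0.1, 0.6, -0.7]
finger_gap: 0.402
grip_force: 30.0
```

Request:
jog_arm([
  [0, 0, 0, 0, 0, 0, 255],
  [0, 0, 0, 0, 0, 0, 0],
  [0, 0, 0, 0, 0, 0, 0],
  [0, 0, 0, 0, 0, 0, 0],
  [0, 0, 0, 0, 0, 0, 0],
  [0, 0, 0, 0, 0, 0, 0],
  [0, 0, 0, 0, 0, -40, 0],
  [0, 0, 0, 0, 0, -80, 0],
  [0, 0, 0, -20, 0, -100, 0],
  [0, 0, 0, -60, 0, -110, 0],
])

```text
clock: 34.55
tool_pos: [0.4565, -0.2364, 0.1317]
tool_rot: [2.392, 2.029, 0.004]
force: [1.5, -0.7, -0.7]
finger_gap: 0.964
grip_force: 0.0
```

Request:
jog_arm([
  [0, 0, 0, -40, 0, 0, 0],
  [0, 0, 0, -80, 0, 0, 0],
  [0, 0, 0, -100, 0, 0, 0],
])

```text
clock: 34.8
tool_pos: [0.4367, -0.3403, 0.1287]
tool_rot: [2.399, 2.023, -0.002]
force: [0.1, 0.4, 0.6]
finger_gap: 0.995
grip_force: 0.0
```

```bash
python3 look.py; python3 roll.py .4852 -.055; python3 -c "
from h import *
print(jog([.4852,-.055,.09],down(80.2)))"
```

```text
34.8 [ 0.43667385 -0.34027267  0.12873687] 0.9947750006511197
sleeve 1565 ((466.1988830566406, -168.4328155517578), (266.1646423339844, 35.956573486328125), 80.38436126708984)
yaw 80.3920197429291
roll pts 187 along 0.1281 0.1695 across -0.0136 0.0128 ztop 0.04061165350683834
roll 230
along [0.0043 0.033  0.0563] across [-0.0134  0.0097] z [0.0204 0.0402]
[ -0.   -0.    0.  286.4  -0.3  37.7]
```

Request:
jog_arm([
  [0, 0, 0, 40, 0, 0, 0],
  [0, 0, 0, 80, 0, 10, 0],
  [0, 0, 0, 120, 0, 20, 0],
  [0, 0, 0, 160, 0, 30, 0],
  [0, 0, 0, 200, 0, 38, 0],
  [0, 0, 0, 240, 0, 38, 0],
  [0, 0, 0, 280, 0, 38, 0],
  [0, 0, 0, 304, 0, 38, 0],
  [0, 0, 0, 304, 0, 38, 0],
  [0, 0, 0, 304, 0, 38, 0],
])

```text
clock: 35.78
tool_pos: [0.4876, -0.0338, 0.0895]
tool_rot: [-2.395, -2.033, 0.001]
force: [0.1, -1.0, 0.0]
finger_gap: 0.999
grip_force: 0.0
```

Request:
jog_arm([
  [0, 0, 0, 0, 0, 35, 0],
  [0, 0, 0, 0, 0, 65, 0],
  [0, 0, 0, 0, 0, 75, 0],
  [0, 0, 0, 0, 0, 75, 0],
  [0, 0, 0, 0, 0, 75, 255],
  [0, 0, 0, 0, 0, 75, 255],
  [0, 0, 0, 0, 0, 75, 255],
  [0, 0, 0, 0, 0, 75, 255],
  [0, 0, 0, 0, 0, 75, 255],
  [0, 0, 0, 0, 0, 75, 255],
])

```text
clock: 36.62
tool_pos: [0.4882, -0.0363, 0.0149]
tool_rot: [2.4, 2.027, 0.0]
force: [0.4, 0.3, -0.2]
finger_gap: 0.633
grip_force: 0.0
```

Request:
jog_arm([
  [0, 0, 0, 0, 0, 0, 255],
  [0, 0, 0, 0, 0, 0, 255],
  [0, 0, 0, 0, 0, 0, 255],
  [0, 0, 0, 0, 0, 0, 255],
  [0, 0, 0, 15, 0, 0, 255],
  [0, 0, 0, 30, 0, 0, 255],
  [0, 0, 0, 45, 0, -1, 255],
  [0, 0, 0, 55, 0, -20, 255],
  [0, 0, 0, 60, 0, -50, 255],
  [0, 0, 0, 65, 0, -90, 255],
])

```text
clock: 37.45
tool_pos: [0.4961, 0.0288, 0.1027]
tool_rot: [-2.395, -2.025, 0.007]
force: [0.5, -0.4, -0.2]
finger_gap: 0.287
grip_force: 30.0
```

Request:
jog_arm([
  [0, 0, 0, 2, 0, -20, 255],
  [0, 0, 0, 2, 0, -20, 255],
  [0, 0, 0, 2, 0, -20, 255],
])

```text
clock: 37.7
tool_pos: [0.5006, 0.0299, 0.1262]
tool_rot: [2.397, 2.026, 0.004]
force: [0.6, -0.5, -0.5]
finger_gap: 0.293
grip_force: 30.0
```

```bash
python3 look.py; python3 -c "
from h import *
s=read_state();print(s['tool_pos'],s['finger_gap'],s['grip_force'])
print(box(.047,0,.12),box(.047,0,.034))"
```

```text
37.7 [0.50055242 0.02993487 0.12618413] 0.2926730736134259
sleeve 1560 ((464.8374328613281, -176.38780212402344), (250.125244140625, 35.98899459838867), 80.60881805419922)
yaw 80.44411200889186
[0.49835936 0.02988779 0.12344178] 0.28765998515919244 29.999760389328003
[-1.000e-01 -0.000e+00 -1.820e+01  2.298e+02  6.260e+01  3.300e+00] [-1.000e-01 -0.000e+00 -1.820e+01  2.298e+02  6.280e+01  8.930e+01]
```

Request:
jog_arm([
  [0, 0, -3, 35, 10, 0, 255],
  [0, 0, -6, 70, 20, 0, 255],
  [0, 0, -9, 105, 30, 0, 255],
  [0, 0, -12, 140, 40, 0, 255],
  [0, 0, -15, 175, 50, 0, 255],
  [0, 0, -18, 205, 58, 0, 255],
  [0, 0, -18, 228, 63, 0, 255],
  [0, 0, -18, 228, 63, 30, 255],
  [0, 0, -18, 228, 63, 50, 255],
  [0, 0, -18, 228, 63, 60, 255],
])

```text
clock: 38.63
tool_pos: [0.5959, 0.2435, 0.0586]
tool_rot: [-2.049, -2.375, 0.012]
force: [-1.1, -0.8, -0.2]
finger_gap: 0.29
grip_force: 30.0
```

Request:
jog_arm([
  [0, 0, 0, 0, 0, 0, 255],
  [0, 0, 0, 0, 0, 0, 255],
])

```text
clock: 38.8
tool_pos: [0.5984, 0.2434, 0.063]
tool_rot: [-2.053, -2.376, 0.005]
force: [0.6, 0.3, 0.4]
finger_gap: 0.29
grip_force: 30.0
```

```bash
python3 -c "
from h import *
s=read_state();print(s['tool_pos'],s['finger_gap'],s['grip_force'],s['force'])
print(box(.047,0,.034))"
```

```text
[0.5983651  0.24340572 0.0630019 ] 0.29045748143125943 29.999812245368958 [0.57484995 0.3121434  0.3821897 ]
[-0.2  0.  -0.3  2.6  0.6 29. ]
```

Request:
jog_arm([
  [0, 0, 0, 2, 0, 15, 255],
  [0, 0, 0, 2, 0, 29, 255],
  [0, 0, 0, 2, 0, 29, 255],
  [0, 0, 0, 2, 0, 29, 150],
  [0, 0, 0, 2, 0, 29, 145],
  [0, 0, 0, 2, 0, 29, 145],
  [0, 0, 0, 2, 0, 29, 145],
  [0, 0, 0, 2, 0, 0, 145],
  [0, 0, 0, 2, 0, -35, 140],
  [0, 0, 0, 2, 0, -75, 60],
])

```text
clock: 39.63
tool_pos: [0.5978, 0.2457, 0.1391]
tool_rot: [-2.052, -2.376, 0.005]
force: [1.3, -0.0, 1.4]
finger_gap: 0.474
grip_force: 0.0
```

Request:
jog_arm([
  [0, 0, 0, 0, 0, -25, 0],
  [0, 0, 0, -35, 0, -30, 0],
  [0, 0, 0, -70, 0, -30, 0],
  [0, 0, 0, -100, 0, -30, 0],
  [0, 0, 0, -100, 0, -30, 0],
])

```text
clock: 40.05
tool_pos: [0.6152, 0.1421, 0.1709]
tool_rot: [2.056, 2.372, -0.0]
force: [-0.1, 0.1, -1.0]
finger_gap: 0.821
grip_force: 0.0
```

```bash
python3 look.py; python3 -c "
from h import *
q=np.load('last_scene.npz')['p']
b=cv2.resize(q[250:410,290:490],None,fx=3,fy=3);cv2.imwrite('pics/box3.png',b[:,:,::-1])
print(jog([.4648,-.1764,.14],down(80.4)),jog([.4648,-.1764,.016],down(80.4)))"
```

```text
40.05 [0.6151511  0.14214793 0.17088673] 0.8210202306381648
sleeve 1563 ((464.9159851074219, -176.14822387695312), (249.74046325683594, 35.83139419555664), 80.3136978149414)
yaw 80.44294297829605
[ 1.000e-01 -0.000e+00  1.780e+01 -2.978e+02 -1.941e+02  3.010e+01] [ 1.000e-01 -0.000e+00  1.780e+01 -2.979e+02 -1.943e+02  1.541e+02]
```

View pics/box3.png

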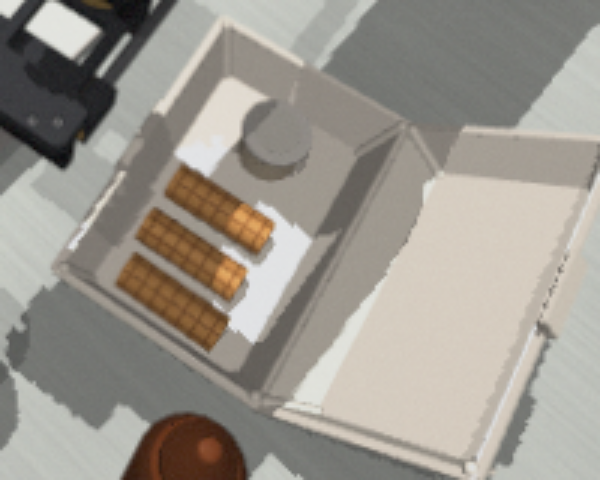

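All three rolls lie flat beside the upright pot. Next, the sleeve goes to the pan.

Request:
jog_arm([
  [0, 0, 2, -32, -21, 0, 0],
  [0, 0, 4, -64, -42, 0, 0],
  [0, 0, 6, -96, -63, 0, 0],
  [0, 0, 8, -128, -84, 0, 0],
  [0, 0, 10, -160, -105, 0, 0],
  [0, 0, 12, -192, -126, 10, 0],
  [0, 0, 14, -224, -147, 20, 0],
  [0, 0, 16, -256, -168, 30, 0],
  [0, 0, 18, -288, -188, 30, 0],
  [0, 0, 18, -298, -194, 30, 0],
])

```text
clock: 40.98
tool_pos: [0.4637, -0.1782, 0.1392]
tool_rot: [-2.403, -2.024, 0.002]
force: [-0.6, 0.4, 1.0]
finger_gap: 1.001
grip_force: 0.0
```

Request:
jog_arm([
  [0, 0, 0, 0, 0, 0, 0],
  [0, 0, 0, 0, 0, 0, 0],
  [0, 0, 0, 0, 0, 0, 0],
])

```text
clock: 41.23
tool_pos: [0.4662, -0.1746, 0.14]
tool_rot: [2.398, 2.029, 0.002]
force: [1.0, -0.5, -0.6]
finger_gap: 1.002
grip_force: 0.0
```

```bash
python3 -c "
from h import *
s=read_state();print(s['tool_pos'],s['finger_gap'])
print(jog([.4649,-.1762,.016],down(80.4)))"
```

```text
[ 0.46621057 -0.17460155  0.1399717 ] 1.0015013329925293
[ 0.00e+00 -0.00e+00  1.00e-01 -1.90e+00 -1.10e+00  1.24e+02]
```

Request:
jog_arm([
  [0, 0, 0, -2, -1, 40, 0],
  [0, 0, 0, -2, -1, 80, 0],
  [0, 0, 0, -2, -1, 115, 0],
  [0, 0, 0, -2, -1, 124, 0],
  [0, 0, 0, -2, -1, 124, 0],
  [0, 0, 0, -2, -1, 124, 0],
  [0, 0, 0, -2, -1, 124, 255],
  [0, 0, 0, -2, -1, 124, 255],
  [0, 0, 0, -2, -1, 124, 255],
  [0, 0, 0, -2, -1, 124, 255],
])

```text
clock: 42.07
tool_pos: [0.4645, -0.1777, 0.0162]
tool_rot: [2.399, 2.027, 0.001]
force: [0.3, 0.3, -0.6]
finger_gap: 0.783
grip_force: 0.0
```

Request:
jog_arm([
  [0, 0, 0, 0, 0, 0, 255],
  [0, 0, 0, 0, 0, 0, 255],
  [0, 0, 0, 0, 0, 0, 255],
  [0, 0, 0, 0, 0, 0, 255],
  [0, 0, 0, 0, 0, 0, 255],
  [0, 0, 0, 0, 0, 0, 255],
  [0, 0, 0, 0, 0, -40, 255],
  [0, 0, 0, 0, 0, -80, 255],
  [0, 0, 0, 0, 0, -120, 255],
  [0, 0, 0, 0, 0, -130, 255],
])

```text
clock: 42.9
tool_pos: [0.4673, -0.1796, 0.1524]
tool_rot: [2.393, 2.021, 0.005]
force: [0.6, -0.7, -0.5]
finger_gap: 0.402
grip_force: 30.0
```

```bash
python3 -c "
from h import *
s=read_state();print(s['tool_pos'],s['finger_gap'],s['grip_force'])
print(jog([.699,-.073,.14],down(88.5)),jog([.699,-.073,.012],down(88.5)))"
```

```text
[ 0.4673225  -0.17959037  0.15241797] 0.40166474672058233 29.999900409020483
[ 5.000e-01  2.000e-01 -8.100e+00  1.439e+02  2.105e+02  1.390e+01] [ 5.000e-01  2.000e-01 -8.100e+00  1.443e+02  2.093e+02  1.419e+02]
```

Request:
jog_arm([
  [0, 0, -1, 18, 26, 0, 255],
  [0, 0, -2, 36, 52, 0, 255],
  [0, 0, -3, 54, 78, 0, 255],
  [0, 0, -4, 72, 104, 0, 255],
  [0, 0, -5, 90, 130, 0, 255],
  [0, 0, -6, 108, 156, 0, 255],
  [0, 0, -8, 126, 182, 0, 255],
  [0, 0, -8, 144, 209, 0, 255],
  [0, 0, -8, 144, 209, 0, 255],
  [0, 0, -8, 144, 209, 0, 255],
])

```text
clock: 43.73
tool_pos: [0.6944, -0.0696, 0.1437]
tool_rot: [-2.249, -2.19, 0.002]
force: [-0.0, 0.2, -0.8]
finger_gap: 0.398
grip_force: 30.0
```

Request:
jog_arm([
  [0, 0, 0, 0, 0, 30, 255],
  [0, 0, 0, 0, 0, 60, 255],
  [0, 0, 0, 0, 0, 90, 255],
  [0, 0, 0, 0, 0, 110, 255],
  [0, 0, 0, 0, 0, 110, 255],
  [0, 0, 0, 0, 0, 110, 255],
])

```text
clock: 44.23
tool_pos: [0.692, -0.071, 0.0342]
tool_rot: [-2.251, -2.187, 0.004]
force: [-0.1, -0.4, -0.1]
finger_gap: 0.398
grip_force: 30.0
```

```bash
python3 -c "
from h import *
s=read_state();print(s['tool_pos'],s['finger_gap'],s['grip_force'],s['force'])
print(jog([.699,-.073,.011],down(88.5)))"
```

```text
[ 0.69198708 -0.07098518  0.03424326] 0.3982250029805177 29.9999140156433 [-0.1405225  -0.38690982 -0.11413022]
[-0.2 -0.  -0.2 -1.8  7.2 23.2]
```

Request:
jog_arm([
  [0, 0, 0, 0, 4, 12, 255],
  [0, 0, 0, 0, 4, 24, 255],
  [0, 0, 0, 0, 4, 24, 255],
  [0, 0, 0, 0, 4, 24, 255],
  [0, 0, 0, 0, 4, 24, 0],
  [0, 0, 0, 0, 4, 24, 0],
  [0, 0, 0, 0, 4, 24, 0],
  [0, 0, 0, 0, 4, 24, 0],
  [0, 0, 0, 0, 4, 24, 0],
  [0, 0, 0, 0, 4, -10, 0],
])

```text
clock: 45.07
tool_pos: [0.6924, -0.0696, 0.0379]
tool_rot: [-2.245, -2.182, 0.012]
force: [-1.9, 1.0, -0.9]
finger_gap: 0.769
grip_force: 0.0
```

Request:
jog_arm([
  [0, 0, 0, 0, 0, -40, 255],
  [0, 0, 0, 0, 0, -80, 255],
  [0, 0, 0, 0, 0, -120, 255],
  [0, 0, 0, 0, 0, -160, 255],
  [0, 0, 0, 0, 0, -185, 255],
  [0, 0, 0, 0, -40, -200, 255],
  [0, 0, 0, 0, -80, -200, 255],
  [0, 0, 0, 0, -120, -200, 255],
  [0, 0, 0, 0, -160, -200, 255],
  [0, 0, 0, 0, -200, -200, 255],
])

```text
clock: 45.9
tool_pos: [0.4964, -0.0649, 0.2456]
tool_rot: [2.252, 2.19, 0.0]
force: [-0.2, 0.1, 1.6]
finger_gap: 0.184
grip_force: 0.0
```

```bash
python3 -c "
from h import *
s=read_state();print(s['clock'],s['tool_pos'],s['finger_gap'])
p,d=snap('top');W=cloud('top',d)
P=W.reshape(-1,3);m=(P[:,2]>.028)&(P[:,2]<.052)&(abs(P[:,0]-.7)<.075)&(abs(P[:,1]+.073)<.145);print('sleeve',m.sum(),cv2.minAreaRect((P[m][:,:2]*1000).astype(np.float32)),np.median(P[m,2]))
snap('scene','s5')
# lid: front edge points
S=cloud('scene',np.load('last_scene.npz')['d']); B=R.from_euler('z',8.6,degrees=True); c=np.array([.552,.239,0])
L=B.inv().apply((W-c).reshape(-1,3)); L2=B.inv().apply((S-c).reshape(-1,3)); L=np.r_[L,L2]
m=(abs(L[:,0])<.08)&(L[:,1]>.08)&(L[:,1]<.25)&(L[:,2]>.02)&(L[:,2]<.25)
Q=L[m]; print(m.sum()); i=Q[:,2].argmax(); print('top',Q[i], np.percentile(Q[:,2],98))
for a in range(80,200,10):
    k=abs(Q[:,1]*1000-a)<4
    if k.any(): print(a,np.percentile(Q[k,2],[2,50,98]).round(3))
print(box(0,.225,.23,98.6))
"
```

```text
45.9 [ 0.49639263 -0.06494463  0.24564911] 0.18420958171121274
sleeve 105 ((710.3583374023438, -67.48827362060547), (36.19184112548828, 249.48423767089844), 4.457420349121094) 0.039878263758716864
10285
top [0.01302284 0.17678586 0.16907502] 0.16010512753779885
80 [0.038 0.041 0.044]
90 [0.036 0.039 0.043]
100 [0.033 0.036 0.04 ]
110 [0.032 0.036 0.042]
120 [0.04  0.046 0.053]
130 [0.049 0.055 0.063]
140 [0.059 0.067 0.073]
150 [0.07  0.077 0.083]
160 [0.081 0.087 0.094]
170 [0.091 0.097 0.105]
180 [0.102 0.113 0.165]
190 [0.11  0.145 0.159]
[-3.00e-01 -1.00e-01 -1.02e+01  5.26e+02  1.13e+01  1.44e+01]
```

View pics/s5.png

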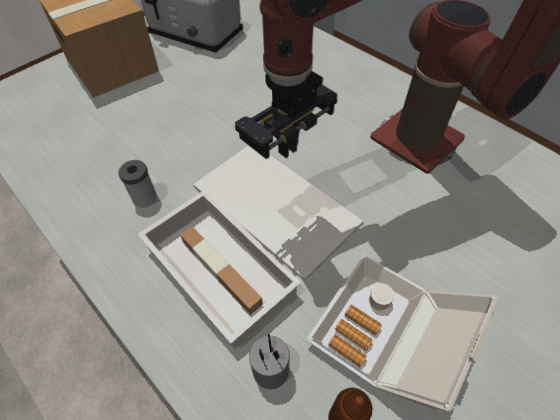

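The sleeve lies in the pan at (222,267), the rolls and pot are in the box, and the bystanders haven't been disturbed. Now the lid: I'll sweep it shut from behind with closed fingers.

Request:
jog_arm([
  [0, 0, -1, 36, 1, 0, 255],
  [0, 0, -2, 72, 2, 0, 255],
  [0, 0, -3, 108, 3, 0, 255],
  [0, 0, -4, 144, 4, 0, 255],
  [0, 0, -5, 180, 5, 0, 255],
  [0, 0, -6, 216, 5, 0, 255],
  [0, 0, -7, 252, 6, 0, 255],
  [0, 0, -8, 288, 7, 0, 255],
  [0, 0, -9, 324, 8, 0, 255],
  [0, 0, -10, 350, 8, 0, 255],
])

```text
clock: 46.83
tool_pos: [0.5164, 0.2878, 0.246]
tool_rot: [-2.051, -2.38, -0.003]
force: [0.4, -0.5, -0.4]
finger_gap: 0.003
grip_force: 0.0
```

```bash
python3 -c "
from h import *
print(read_state()['tool_pos'],box(0,.24,.245),box(0,.24,.115))
for f in range(126,-1,-9):
    a=np.radians(f+12.7); y=.075-.1363*np.cos(a)+.012; z=.04+.1363*np.sin(a)-.012*min(1,np.tan(np.radians(f)) if f<45 else 1); print(f,round((y-.24)*1000),round((.115-z)*1000))
"
```

```text
[0.51638692 0.28783086 0.24598552] [ 1.000e-01 -1.000e-01 -1.000e-01  1.864e+02  2.760e+01  1.200e+00] [ 1.000e-01 -1.000e-01 -1.000e-01  1.863e+02  2.750e+01  1.312e+02]
126 -51 -3
117 -66 -18
108 -83 -30
99 -103 -40
90 -123 -46
81 -144 -49
72 -166 -49
63 -187 -45
54 -207 -38
45 -226 -28
36 -243 -19
27 -258 -6
18 -270 9
9 -280 27
0 -286 45
```

Request:
jog_arm([
  [0, 0, 0, 36, 5, 0, 255],
  [0, 0, 0, 72, 11, 0, 255],
  [0, 0, 0, 108, 16, 0, 255],
  [0, 0, 0, 144, 22, 0, 255],
  [0, 0, 0, 178, 27, 0, 255],
  [0, 0, 0, 188, 27, 10, 255],
  [0, 0, 0, 188, 27, 45, 255],
  [0, 0, 0, 188, 27, 80, 255],
  [0, 0, 0, 188, 27, 115, 255],
  [0, 0, 0, 188, 27, 131, 255],
])

```text
clock: 47.67
tool_pos: [0.513, 0.4725, 0.1082]
tool_rot: [-2.052, -2.377, 0.012]
force: [-0.1, -0.1, -2.1]
finger_gap: 0.002
grip_force: 0.0
```

Request:
jog_arm([
  [0, 0, 0, 0, 0, 0, 255],
  [0, 0, 0, 0, 0, 0, 255],
  [0, 0, 0, 0, 0, 0, 255],
  [0, 0, 0, -15, 0, 0, 255],
  [0, 0, 0, -30, 0, 0, 255],
])

```text
clock: 48.08
tool_pos: [0.5214, 0.4459, 0.1179]
tool_rot: [2.051, 2.378, 0.008]
force: [-0.2, -0.2, 0.2]
finger_gap: 0.009
grip_force: 0.0
```

```bash
python3 -c "
from h import *
s=read_state();print(s['tool_pos'],s['force'],s['finger_gap'],box(0,.24,.115))
"
```

```text
[0.52135476 0.44585454 0.11790054] [-0.16298247 -0.19747257  0.18324637] 0.009307717863096704 [ 0.3 -0.1 -0.1 30.9 -0.7  3. ]
```

Request:
jog_arm([
  [0, 0, 0, -21, 0, -3, 255],
  [0, 0, 0, -36, 0, -18, 255],
  [0, 0, 0, -53, 0, -30, 255],
  [0, 0, 0, -73, 0, -40, 255],
  [0, 0, 0, -93, 0, -46, 255],
  [0, 0, 0, -114, 0, -49, 255],
  [0, 0, 0, -136, 0, -49, 255],
  [0, 0, 0, -157, 0, -45, 255],
  [0, 0, 0, -177, 0, -38, 255],
  [0, 0, 0, -196, 0, -28, 255],
])

```text
clock: 48.92
tool_pos: [0.5548, 0.2478, 0.1529]
tool_rot: [2.045, 2.367, 0.015]
force: [1.5, -10.1, 16.9]
finger_gap: 0.011
grip_force: 7.9
```

Request:
jog_arm([
  [0, 0, 0, 0, 0, 0, 255],
  [0, 0, 0, 0, 0, 0, 255],
])

```text
clock: 49.08
tool_pos: [0.5504, 0.2491, 0.1458]
tool_rot: [2.055, 2.372, 0.007]
force: [0.5, 0.1, 0.3]
finger_gap: 0.004
grip_force: 0.1
```

```bash
python3 -c "
from h import *
s=read_state();print(s['clock'],s['tool_pos'],s['force'],box(0,.014,.143))
snap('scene','lid1')
"
```

```text
49.0833 [0.55042778 0.24911723 0.14582828] [0.498377   0.0624197  0.32357567] [ 0.3 -0.  -0.4  3.8  0.   2.8]
```

View pics/lid1.png

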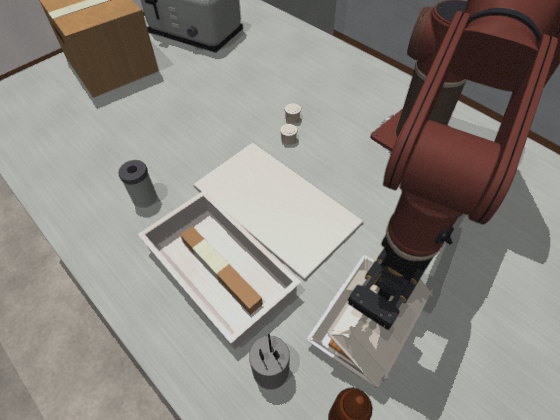

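The lid is most of the way down under the fingers, at (375,330), and the force has fallen back to near zero. I'll finish the arc and press.

Request:
jog_arm([
  [0, 0, 0, -9, 0, 4, 255],
  [0, 0, 0, -17, 0, 9, 255],
  [0, 0, 0, -25, 0, 15, 255],
  [0, 0, 0, -32, 0, 22, 255],
  [0, 0, 0, -38, 0, 29, 255],
  [0, 0, 0, -44, 0, 37, 255],
  [0, 0, 0, -50, 0, 46, 255],
  [0, 0, 0, -56, 0, 56, 255],
  [0, 0, 0, -60, 0, 64, 255],
  [0, 0, 0, -60, 0, 68, 255],
])

```text
clock: 49.97
tool_pos: [0.557, 0.1903, 0.0734]
tool_rot: [-2.054, -2.377, 0.002]
force: [-0.4, -2.3, 2.7]
finger_gap: 0.004
grip_force: 1.5
```

Request:
jog_arm([
  [0, 0, 0, 0, 0, 0, 255],
  [0, 0, 0, 0, 0, 3, 255],
  [0, 0, 0, 0, 0, 5, 255],
  [0, 0, 0, 0, 0, 5, 255],
])

```text
clock: 50.3
tool_pos: [0.5575, 0.1916, 0.0705]
tool_rot: [2.052, 2.378, 0.0]
force: [-1.0, -1.1, 5.5]
finger_gap: 0.006
grip_force: 2.1
```

```bash
cat > lid.py <<'E'
from h import *
s=read_state();print(s['clock'],s['tool_pos'],s['force'],box(0,-.046,.07))
B=R.from_euler('z',8.6,degrees=True); c=np.array([.552,.239,0])
for n in("scene","top"):
    L=B.inv().apply((cloud(n,snap(n)[1])-c).reshape(-1,3))
    for y in(-.04,-.02,.0,.03,.055):
        m=(abs(L[:,1]-y)<.006)&(abs(L[:,0])<.085)&(abs(L[:,0])>.03)&(L[:,2]<.11)
        if m.sum()>5: print(n,y,m.sum(),np.percentile(L[m,2],[5,50,95]).round(4))
E
python3 lid.py
```

```text
50.3 [0.55749824 0.19159504 0.0704922 ] [-0.96642501 -1.06359422  5.49239583] [ 0.   0.  -0.2  1.7  1.6  0.5]
scene -0.04 87 [0.0667 0.0688 0.071 ]
scene -0.02 158 [0.0668 0.0692 0.0712]
scene 0.0 314 [0.0669 0.069  0.0712]
scene 0.03 323 [0.0669 0.069  0.0715]
scene 0.055 333 [0.0667 0.0691 0.0712]
top -0.04 6 [0.0694 0.0717 0.0737]
top 0.03 11 [0.0693 0.0713 0.0741]
top 0.055 30 [0.0673 0.0704 0.0722]
```

Flat at 70 mm. I'll press a little more, then let go.

Request:
jog_arm([
  [0, 0, 0, 0, 0, 2, 255],
  [0, 0, 0, 0, 0, 4, 255],
  [0, 0, 0, 0, 0, 6, 255],
  [0, 0, 0, 0, 0, 6, 255],
  [0, 0, 0, 0, 0, 6, 255],
])

```text
clock: 50.82
tool_pos: [0.5581, 0.1916, 0.0692]
tool_rot: [2.051, 2.377, 0.001]
force: [-16.1, -6.6, 36.0]
finger_gap: 0.007
grip_force: 17.8
```

```bash
python3 lid.py | head -4
```

```text
50.8167 [0.55809554 0.1915765  0.06924616] [-16.05897382  -6.6369173   35.95205259] [ 0.1  0.1 -0.2  1.8  1.1 -0.8]
scene -0.04 88 [0.066  0.0683 0.0699]
scene -0.02 153 [0.0658 0.0684 0.0707]
scene 0.0 315 [0.0663 0.0687 0.071 ]
```

36 N of press is well past the snap. Lifting off.

Request:
jog_arm([
  [0, 0, 0, 0, 0, -8, 255],
  [0, 0, 0, 0, 0, -30, 255],
  [0, 0, 0, 0, 0, -65, 255],
  [0, 0, 0, 0, 0, -100, 255],
  [0, 0, 0, -35, 0, -130, 255],
  [0, 0, 0, -70, 0, -140, 255],
  [0, 0, 0, -105, 0, -140, 255],
  [0, 0, 0, -140, 0, -140, 255],
  [0, 0, 0, -175, 0, -140, 255],
  [0, 0, 0, -200, 0, -140, 255],
])

```text
clock: 51.75
tool_pos: [0.5864, -0.0088, 0.2038]
tool_rot: [2.053, 2.376, 0.0]
force: [0.3, 0.2, 0.2]
finger_gap: 0.006
grip_force: 0.0
```

Request:
jog_arm([
  [0, 0, 0, 0, 0, 0, 255],
  [0, 0, 0, 0, 0, 0, 255],
  [0, 0, 0, 0, 0, 0, 255],
  [0, 0, 0, 0, 0, 0, 255],
  [0, 0, 0, 0, 0, 0, 255],
  [0, 0, 0, 0, 0, 0, 255],
])

```text
clock: 52.25
tool_pos: [0.5862, -0.0052, 0.2037]
tool_rot: [-2.051, -2.379, -0.0]
force: [0.9, -0.2, 1.2]
finger_gap: 0.009
grip_force: 0.0
```

```bash
python3 lid.py; python3 -c "
import numpy as np,cv2
cv2.imwrite('pics/fin.png',np.load('last_scene.npz')['p'][:,:,::-1])"
```

```text
52.25 [ 0.58616345 -0.00515097  0.2036607 ] [ 0.86954012 -0.21054255  1.2085481 ] [ 0.000e+00 -0.000e+00 -1.000e-01  2.005e+02  2.300e+00  1.337e+02]
scene -0.04 306 [0.0676 0.0696 0.0719]
scene -0.02 310 [0.0672 0.0693 0.0716]
scene 0.0 316 [0.067  0.0694 0.0713]
scene 0.03 324 [0.0668 0.0691 0.0713]
scene 0.055 330 [0.0665 0.0691 0.0715]
top -0.04 79 [0.0677 0.0702 0.0735]
top -0.02 117 [0.0679 0.0711 0.0737]
top 0.0 215 [0.0676 0.0708 0.0736]
top 0.03 240 [0.0674 0.0706 0.0737]
top 0.055 227 [0.0676 0.0708 0.0737]
```

View pics/fin.png

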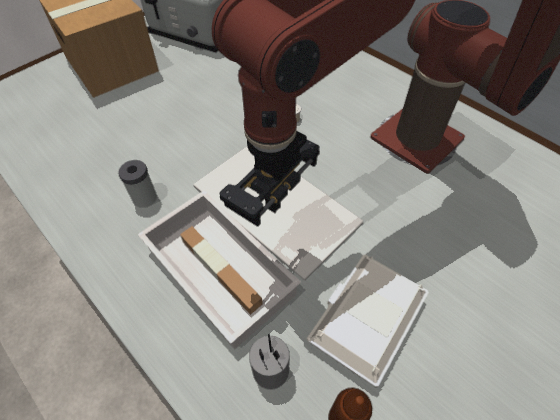

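The lid stays shut and flat by itself at (370,315), the sleeve lies in the pan at (222,267), and the bystanders are where they were.

```bash
python3 -c "
from rig import *
print(hand_in())"
```

```text
the job is handed in; nothing more can be done
None
```

I packed the order and handed it in at about 52 s: three rolls and the upright dip pot are in the box, its lid stays flat by itself, the empty sleeve lies in the pan, and the bottle, shaker and fork tub look undisturbed; hand-in returned no verdict.

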